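Wipe the slide box, then hold its lid half open

TASK

Before the slide box is opened its lid must be clean: pick up the wiper, press its sprung felt sole gently flat on the shut lid at the lid's left end, behind the knob, and draw it in steady contact to the right end (left and right as the robot sees them), then stand the wiper upright in the middle of its mat again. Then take the box's lid by its knob, open it to 45 degrees, half-way between shut and upright, and finish while still holding it still there: the lid falls shut if let go, so do not release it at the end. Leave the other things on the desk alone.

Things in the scene. Friction and masses are not known exactly. Their poses are not given: they have to be found in the camera images.
- slide_box: Flat microscope-slide box, 102 (x) x 205 (y) x 37 mm high shut, fixed to the desk. Origin: centre of its underside; x points from the front (knob side, towards the robot) to the hinge side, y to the robot's left along its length, z up. Top of the shut lid: flat at z = 37 mm, free behind the knob from x = -25 to +46 and y = -100 to +100 mm.
- lid_hinge (a point): Middle of the lid's hinge line, on the slide box at x = +49, y = 0, z = 23 mm of the box's frame; the hinge line runs along the box's y.
- slide_box_lid (a joint): Angle of the slide box's lid in rad: 0 shut, pi/4 = 45 degrees, 1.83 fully open. The lid's front edge swings up and then back away from the robot. Light; falls shut by its own weight when let go.
- knob_center (a point): Metal barrel knob on the lid's front strip: cylinder 18 mm in diameter, 36 mm long, along the box's y, on a 9 mm stem. Point: cylinder's centre, 34 mm above the lid's top; lid shut: x = -37, y = 0, z = 71 mm of the box's frame, 98 mm from the hinge line. Swings with the lid. Pinched on its flat ends it can turn between the fingers, so the gripper may stay upright.
- wiper_grip (a point): Hand wiper, 76 mm high, about 0.13 kg, loose, standing on its mat. Point: centre of its upright black grip, 54 mm above the felt's underside (unloaded). x along the grip's length, y across, z up. Grip 46 (x) x 16 (y) mm, from 28 to 76 mm above the felt's underside; under it a base plate 54 x 26 x 8 mm and a felt-faced sole 50 (x) x 22 (y) x 10 mm.
- wiper_sole (a joint): How far the wiper's sprung sole is pushed in (m): 0 free, 0.010 fully in and rigid. About 2 N as it begins to give, then 0.5 N more per mm (7 N at 10 mm). About 5 mm is right for wiping.
- wiper_mat: Thin dark rubber mat, 120 (x) x 90 (y) x 3 mm, fixed to the desk to the right of the slide box. Origin: centre of its underside.
- timer: Bystander: small light-coloured desk timer, 41 x 68 x 50 mm, loose, the one nearer the robot (another stands at the back). Origin: centre of its underside.
- mount_bottle: Bystander: small brown bottle with a pale cap, 26 mm across, 62 mm high, loose, upright, nearer the robot than the bottles at the back. Origin: centre of its underside.
- dish_2: Bystander: round clear culture dish, 62 mm across, 14 mm high, loose. Origin: centre of its underside.
- tweezers: Bystander: steel tweezers lying flat, 124 x 12 x 8 mm, loose. Origin: centre of the underside.
Mind the look-alikes: they are no part of the job. Of the things that look like the slide_box, the larger one is meant.

How it is judged (in metres and radians):
On the way, in this order (a step that is already met when the one before it is completed fails the run):
1. the held wiper is pressed on the left end of the shut lid (contact force between wiper and slide_box between 2.3 and 12 N and x of wiper_grip in the frame of slide_box between -0.006 and 0.036 m and angle between wiper_grip's own z axis and vertical below 0.15 rad and value of joint slide_box_lid below 0.05 rad and contact force between the fingers and wiper above 1 N and y of wiper_grip in the frame of slide_box above 0.06 m).
2. the wiper is in contact left of the middle (contact force between wiper and slide_box between 2.3 and 12 N and x of wiper_grip in the frame of slide_box between -0.006 and 0.036 m and angle between wiper_grip's own z axis and vertical below 0.15 rad and value of joint slide_box_lid below 0.05 rad and contact force between the fingers and wiper above 1 N and y of wiper_grip in the frame of slide_box between 0.02 and 0.045 m).
3. the wiper is in contact at the middle (contact force between wiper and slide_box between 2.3 and 12 N and x of wiper_grip in the frame of slide_box between -0.006 and 0.036 m and angle between wiper_grip's own z axis and vertical below 0.15 rad and value of joint slide_box_lid below 0.05 rad and contact force between the fingers and wiper above 1 N and y of wiper_grip in the frame of slide_box between -0.0125 and 0.0125 m).
4. the wiper is in contact right of the middle (contact force between wiper and slide_box between 2.3 and 12 N and x of wiper_grip in the frame of slide_box between -0.006 and 0.036 m and angle between wiper_grip's own z axis and vertical below 0.15 rad and value of joint slide_box_lid below 0.05 rad and contact force between the fingers and wiper above 1 N and y of wiper_grip in the frame of slide_box between -0.045 and -0.02 m).
5. the wiper is in contact at the right end (contact force between wiper and slide_box between 2.3 and 12 N and x of wiper_grip in the frame of slide_box between -0.006 and 0.036 m and angle between wiper_grip's own z axis and vertical below 0.15 rad and value of joint slide_box_lid below 0.05 rad and contact force between the fingers and wiper above 1 N and y of wiper_grip in the frame of slide_box below -0.06 m).
6. the wiper stands on its mat again, released, the lid still shut (horizontal distance between wiper_grip and wiper_mat below 0.03 m and height (world z) of wiper_grip between 0.05 and 0.064 m and angle between wiper_grip's own z axis and vertical below 0.12 rad and contact force between the fingers and wiper below 0.1 N and value of joint slide_box_lid below 0.05 rad), for 0.2 s.
At the end, for the whole second after the job is handed in: Fingers hold the lid by its knob (over 0.5 N), lid still at 45 +/- 6 degrees (0.68 to 0.89 rad), nothing else supporting it; wiper released, upright on its mat, centres within 30 mm. Wiping press was 2.3 to 12 N (horizontal distance between wiper_grip and wiper_mat below 0.03 m and height (world z) of wiper_grip between 0.05 and 0.064 m and angle between wiper_grip's own z axis and vertical below 0.12 rad and contact force between the fingers and wiper below 0.1 N and value of joint slide_box_lid between 0.68 and 0.89 rad and velocity of joint slide_box_lid between -0.05 and 0.05 rad/s and contact force between the fingers and lid_knob_c0 above 0.5 N and contact force between each of wiper, timer, mount_bottle, dish_2, tweezers and slide_box below 0.05 N); the arm keeps its last pose, push and grip.
It fails at once if the wiper is pressed on the box with more than 18 N (contact force between wiper and slide_box above 18 N).
It fails at once if a bystander is moved by more than 20 mm (distance of any of timer, mount_bottle, dish_2, tweezers from where it was at the start of the episode above 0.02 m).
It also fails if it takes over 64 s, if anything falls off the work surface, if the arm or the gripper's body presses on something with over 40 N, if the wrist force passes 120 N, or if a joint passes its speed limit or range.

ROBOT

A 6-joint arm with a two-finger parallel gripper is mounted at the origin on a cart in front of the work surface, level with it; the furniture and walls round the work are solid. World frame = base frame: x ahead of the robot, y to its left, z up, the work surface at z = 0. Lengths are in mm, angles in degrees, forces in N, time in s.
With the tool pointing down it reaches from about 275 to 825 mm from the base axis. Payload 4.9 kg.
Tool frame: the origin (TCP) lies midway between the tips of the shut fingers; the grasp point (between the pads) lies 19 mm behind it; z points along the fingers, y is the direction in which the jaws open and shut (so a half turn about z gives the same grasp; the last joint's range is limited). The gripper opens to 85 mm and grips with 20 to 120 N. Pads are 22 mm wide; open, the fingers measure 114 mm over their backs; the gripper's body (76 mm by 85 mm) begins 54 mm behind the grasp point. The pads swing forward as they close: fully open they stand 13 mm farther back than shut.
Start: joints at [-75.126, 18.69, -11.035, 60.275, 0, 82.311], TCP at [211.048, -507.914, 192.981] pointing down, gripper open.
Joint ranges: [-152.03, 152.03], [-55.5, 102.48], [-74.3, 77.21], [-110.64, 120.58], [-84.22, 78.4], [-180, 180]. Speed limits (degrees/s): [147.25, 147.25, 180, 180, 180, 180].

INTERFACE

Orientations are given as a 3x3 rotation matrix whose columns are the frame's x, y, z axes.
In Python, from cell import sense, read_camera, camera_model, close_job gives the robot as it stands. The module is installed in compiled form; this text tells all that it offers.
- The arm moves only by the tool play_rows, never from a script. Its argument "commands" is a list of rows, each an object with "slide": the shift along the tool's x, y, z in cm, a list of three; "delta_rot": the turn, a rotation vector about the tool's x, y, z in degrees, a list of three. In form: [{"slide": [x, y, z], "delta_rot": [wx, wy, wz]}, ...]. A call has 1 to 12 rows; each row is the pose to reach, as a shift and turn from the pose measured when the call began, along the tool's axes at that moment; what a row does not reach only later rows make up. A row lasts 1/12 s, in which the tool goes at most 41.7 mm and 7.16 degrees, less where a joint would pass 70% of its speed; a pose out of reach is approached as far as the arm can. A call with a gripper value outside its range is refused whole. "grip" is the opening, from 0 (shut) to 1 (fully open), set as the call begins (left out, the last holds). The fingers move at their own pace and stop on an object; "squeeze" is the grip in N (left out, the last holds). Time passes only in rows, so rows that repeat a pose let the fingers close. It gives the time, the measured TCP pose, the force and the opening at its end, in the units of the state.
- sense(): the state, without advancing time (a new reading comes with each control period).
- read_camera(name): name is "scene" or "top" or "wrist"; returns the picture (384x512x3 uint8, red, green, blue); there is no depth.
- camera_model(name): a dict with "fov_y" (degrees; the focal length in pixels is half the picture's height over the tangent of half this angle, whatever the lens; pixels are square), "cx", "cy" (the principal point, pixels), "R" (3x3) and "t" (3): a world point X has camera coordinates R X + t; the wrist camera has in their place "tool_from_camera" (4x4, takes a point from camera to tool coordinates, whose origin is the TCP and whose axes are the flange's). Camera axes: x right, y down, z forward; pixel columns grow to the right and rows downward; lengths in mm; the calibration is good to about 2 mm. A picture is of the moment at which its call begins: read the wrist's pose just before it. camera_model takes no time and is no camera call.
- close_job(): hands the job in, once; it reports no verdict.
The state is a dict: "time": time; "joints": joint angles; "joint_vel": joint speeds; "effort": joint torques, N m; "ee_pos": TCP position; "tool_rot": TCP orientation; "force": force on the tool from outside, world axes, zero at the start; "wrist_torque": the same for the moment, N m; "gripper_width": finger opening in mm.
Only numpy, scipy, OpenCV 4.12 (cv2) and the standard library are available. Lean on these libraries where they do the work, as an engineer would, in place of code of your own. Each camera call takes 0.05 s, during which the arm holds its last target.

## Working session

There is one attempt and no reset: what is moved stays moved. The work goes in short steps, Python scripts to look and compute and a tool call to move; the robot and the scene stay as the last step left them, time stands still between calls to the robot, and variables do not carry over. Pictures are saved under pics/ and viewed, and the job is handed in when it is done.

Besides the shell and the picture viewer there is one more tool, called after "Call:" by a JSON object that holds its "fn" and its "kwargs", one argument or row to a line. play_rows: Moves the arm, as the interface text tells. Its arguments: {"type":"object","properties":{"commands":{"type":"array","items":{"type":"object","properties":{"slide":{"type":"array","items":{"type":"number"}},"delta_rot":{"type":"array","items":{"type":"number"}}}}},"grip":{"type":"number"},"squeeze":{"type":"number"}},"required":["commands"]}

```bash
mkdir -p pics
python3 - <<'E'
from cell import *
import cv2,json
s=sense();print(s)
for n in ["scene","top","wrist"]:
    m=camera_model(n);print(n,m)
    cv2.imwrite(f"pics/{n}0.png",cv2.cvtColor(read_camera(n),cv2.COLOR_RGB2BGR))
E
```

```text
{'time': 0.0, 'joints': array([-7.51280842e+01,  1.87310977e+01, -1.10928096e+01,  6.02741146e+01,
        8.36419185e-04,  8.23125849e+01]), 'joint_vel': array([-0.04577412,  0.00243275, -0.03933096, -0.00754805,  0.04413228,
        0.0456706 ]), 'effort': array([ 5.87152863e-04, -4.43403590e+01,  2.62436342e+01,  1.53670233e-02,
       -2.02506058e-04,  1.14249491e-05]), 'ee_pos': array([ 210.86403817, -507.27027873,  192.20683779]), 'tool_rot': array([[ 9.23482818e-01,  3.83639550e-01, -4.24984389e-04],
       [ 3.83639708e-01, -9.23481363e-01,  1.65724326e-03],
       [ 2.43318894e-04, -1.69347656e-03, -9.99998536e-01]]), 'force': array([ 0.66123947, -0.17062196, -0.78236555]), 'wrist_torque': array([-0.04395946, -0.01861605, -0.02723978]), 'gripper_width': 85.25314993753531}
scene {'fov_y': 54.68394520050683, 'cx': 252.14193368161605, 'cy': 191.03775957028245, 'R': array([[-0.75387515, -0.65663794, -0.0223355 ],
       [-0.30010767,  0.37439209, -0.87736306],
       [ 0.58447211, -0.65471915, -0.47930698]]), 't': array([406.83271167, 222.0759766 , 816.83512642])}
top {'fov_y': 51.56006354224886, 'cx': 257.68437253425753, 'cy': 187.12594384807352, 'R': array([[ 0.01603605, -0.99986768, -0.00273327],
       [-0.99828985, -0.01585693, -0.05626664],
       [ 0.05621585,  0.00363089, -0.99841204]]), 't': array([  41.7010605 ,  490.44280858, 1085.63433464])}
wrist {'fov_y': 71.67781187134851, 'cx': 253.75670725753068, 'cy': 188.04415625154454, 'tool_from_camera': array([[ 4.94853212e-04, -9.61842727e-01, -2.73602492e-01,
         6.97406153e+01],
       [ 9.99999063e-01,  8.25160378e-04, -1.09217485e-03,
        -1.13708541e-01],
       [ 1.27626637e-03, -2.73601696e-01,  9.61842234e-01,
        -1.80988127e+02],
       [ 0.00000000e+00,  0.00000000e+00,  0.00000000e+00,
         1.00000000e+00]])}
```

View pics/scene0.png

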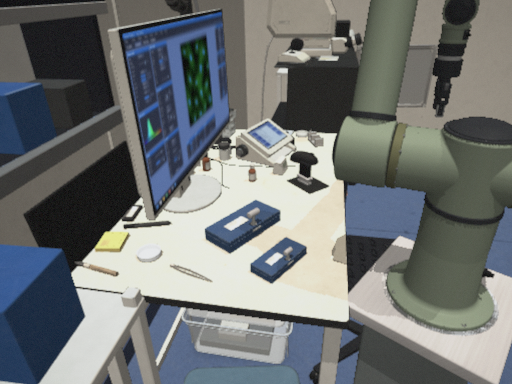

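View pics/top0.png

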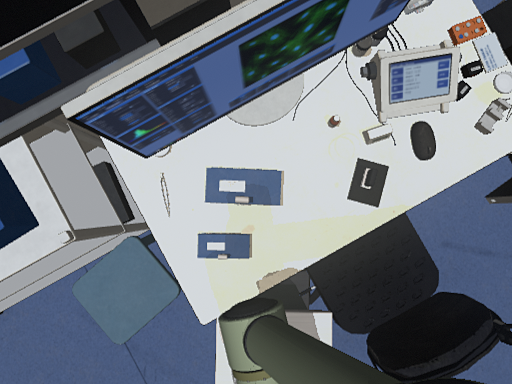

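View pics/wrist0.png

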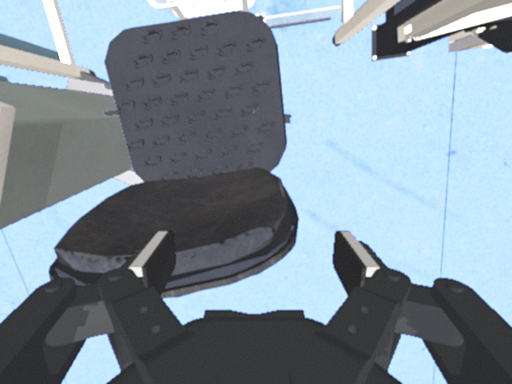

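Run:
```python
import cv2
a=cv2.imread("pics/top0.png")[90:270,150:450];b=cv2.imread("pics/scene0.png")[110:290,180:360]
cv2.imwrite("pics/c_top.png",cv2.resize(a,(800,480),interpolation=cv2.INTER_CUBIC))
cv2.imwrite("pics/c_scene.png",cv2.resize(b,(600,600),interpolation=cv2.INTER_CUBIC))
```

```text
(no output)
```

View pics/c_top.png

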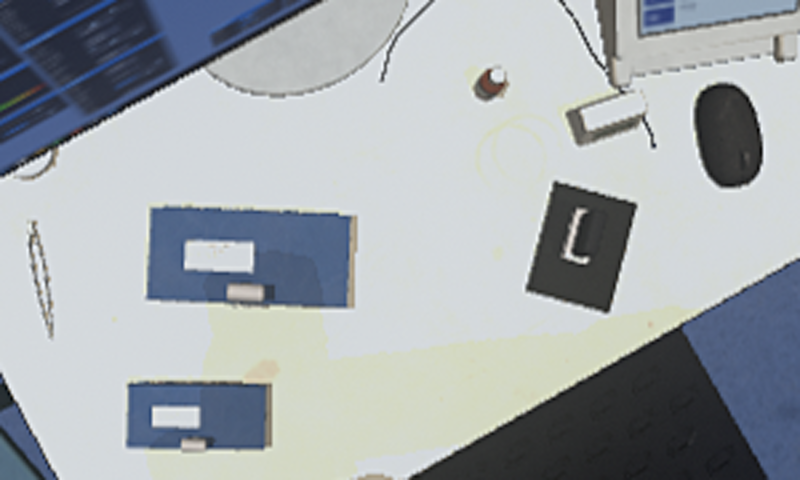

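View pics/c_scene.png

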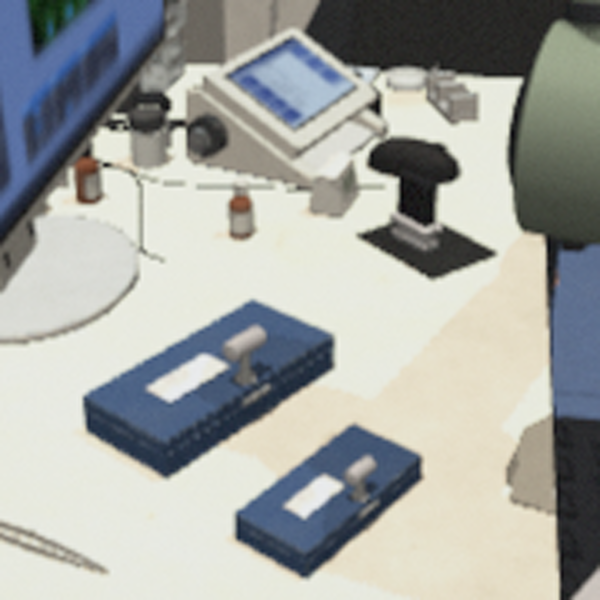

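Candidates: slide boxes at top (243,187), larger, and (224,245), a smaller look-alike, so I take the first. The only wiper is at top (367,180), on the mat; the black mouse at (423,140) isn't it. Bystanders: near timer at (377,133), near bottle at (335,121), tweezers at (166,194) and dish at (163,152). The crops agree with this.

```bash
cat > h.py <<'E'
from cell import *
import cv2,numpy as np
def ray(n,px,s=None):
    m=camera_model(n);f=192/np.tan(np.radians(m['fov_y']/2))
    d=np.array([(px[0]-m['cx'])/f,(px[1]-m['cy'])/f,1.])
    if n=='wrist':
        T=m['tool_from_camera'];R=s['tool_rot'];return s['ee_pos']+R@T[:3,3],R@T[:3,:3]@d
    return -m['R'].T@m['t'],m['R'].T@d
def onz(n,px,z,s=None):
    o,d=ray(n,px,s);return o+d*(z-o[2])/d[2]
def proj(n,X,s=None):
    m=camera_model(n);f=192/np.tan(np.radians(m['fov_y']/2))
    if n=='wrist':
        T=m['tool_from_camera'];p=s['tool_rot'].T@(np.array(X)-s['ee_pos']);c=T[:3,:3].T@(p-T[:3,3])
    else:c=m['R']@np.array(X)+m['t']
    return np.array([f*c[0]/c[2]+m['cx'],f*c[1]/c[2]+m['cy']])
def rect(n,mask,z,s=None):
    cs,_=cv2.findContours(mask,cv2.RETR_EXTERNAL,cv2.CHAIN_APPROX_NONE)
    c=max(cs,key=cv2.contourArea)[:,0,:]
    P=np.array([onz(n,p,z,s)[:2] for p in c],np.float32)
    return cv2.minAreaRect(P),c.min(0),c.max(0)
E
python3 - <<'E'
from h import *
im=cv2.imread("pics/top0.png");hsv=cv2.cvtColor(im,cv2.COLOR_BGR2HSV)
b=cv2.inRange(hsv,(100,80,50),(125,255,200));w=np.zeros_like(b);w[155:215,195:290]=255
print('box',rect('top',b&w,37))
d=cv2.inRange(hsv,(0,0,0),(180,255,95));w[:]=0;w[152:215,340:395]=255
print('mat',rect('top',d&w,3))
w[:]=0;w[125:225,150:300]=255
for c in [(242.3,199.5)]: print('knob',onz('top',c,78))
for nm,c in dict(tim=(377,133),bot=(335,121),wipL=(363,178)).items(): print(nm,onz('top',c,0))
E
```

```text
box (((491.9071044921875, 89.20016479492188), (200.37069702148438, 93.53307342529297), 88.58089447021484), array([206, 168], dtype=int32), array([280, 204], dtype=int32))
mat (((509.1798400878906, -257.89630126953125), (88.07661437988281, 117.1090316772461), 75.50690460205078), array([348, 158], dtype=int32), array([388, 206], dtype=int32))
knob [453.24912671  88.76716655  78.        ]
tim [ 648.7041432  -284.41893322    0.        ]
bot [ 681.09581749 -165.87642209    0.        ]
wipL [ 520.79474197 -245.11596914    0.        ]
```

Call:
{"fn": "play_rows", "kwargs": {
  "commands": [
    {"slide": [37, -11.6, 0], "delta_rot": [0, 0, -84]},
    {"slide": [37, -11.6, 0], "delta_rot": [0, 0, -84]},
    {"slide": [37, -11.6, 0], "delta_rot": [0, 0, -84]},
    {"slide": [37, -11.6, 0], "delta_rot": [0, 0, -84]},
    {"slide": [37, -11.6, 0], "delta_rot": [0, 0, -84]},
    {"slide": [37, -11.6, 0], "delta_rot": [0, 0, -84]},
    {"slide": [37, -11.6, 0], "delta_rot": [0, 0, -84]},
    {"slide": [37, -11.6, 0], "delta_rot": [0, 0, -84]},
    {"slide": [37, -11.6, 0], "delta_rot": [0, 0, -84]},
    {"slide": [37, -11.6, 0], "delta_rot": [0, 0, -84]},
    {"slide": [37, -11.6, 0], "delta_rot": [0, 0, -84]},
    {"slide": [37, -11.6, 0], "delta_rot": [0, 0, -84]}
  ],
  "grip": 1
}}

```text
time: 1.15
ee_pos: [508.9, -256.8, 192.0]
tool_rot: [[-0.293, 0.956, -0.001], [0.956, 0.293, 0.002], [0.002, -0.001, -1.0]]
force: [-0.0, -0.6, -0.1]
gripper_width: 85.3
```

Call:
{"fn": "play_rows", "kwargs": {
  "commands": [
    {"slide": [0, 0, 0], "delta_rot": [0, 0, -58.5]},
    {"slide": [0, 0, 0], "delta_rot": [0, 0, -58.5]},
    {"slide": [0, 0, 0], "delta_rot": [0, 0, -58.5]},
    {"slide": [0, 0, 0], "delta_rot": [0, 0, -58.5]},
    {"slide": [0, 0, 0], "delta_rot": [0, 0, -58.5]},
    {"slide": [0, 0, 0], "delta_rot": [0, 0, -58.5]},
    {"slide": [0, 0, 0], "delta_rot": [0, 0, -58.5]},
    {"slide": [0, 0, 0], "delta_rot": [0, 0, -58.5]},
    {"slide": [0, 0, 0], "delta_rot": [0, 0, -58.5]},
    {"slide": [0, 0, 0], "delta_rot": [0, 0, -58.5]}
  ]
}}

```text
time: 1.98
ee_pos: [508.6, -256.6, 191.7]
tool_rot: [[-0.968, 0.249, -0.002], [0.249, 0.968, 0.002], [0.002, 0.002, -1.0]]
force: [-0.4, 0.3, -0.4]
gripper_width: 85.4
```

Run:
```python
from h import *
s=sense();print(s['time'],s['ee_pos'],s['tool_rot'],s['joints'])
im=cv2.cvtColor(read_camera('wrist'),cv2.COLOR_RGB2BGR);cv2.imwrite("pics/w1.png",im)
cv2.imwrite("pics/w1c.png",cv2.resize(im[100:300,130:380],(750,600)))
import pickle;pickle.dump(s,open('s1.pkl','wb'))
```

```text
1.9833 [ 508.62871538 -256.63120191  191.65846295] [[-0.96849258  0.24903574 -0.00182219]
 [ 0.24903155  0.96849275  0.00225278]
 [ 0.0023258   0.00172802 -0.9999958 ]] [-3.42252927e+01  2.09575621e+01 -7.92998412e+00  6.12713763e+01
  4.80015779e-02 -1.98049928e+01]
```

View pics/w1.png

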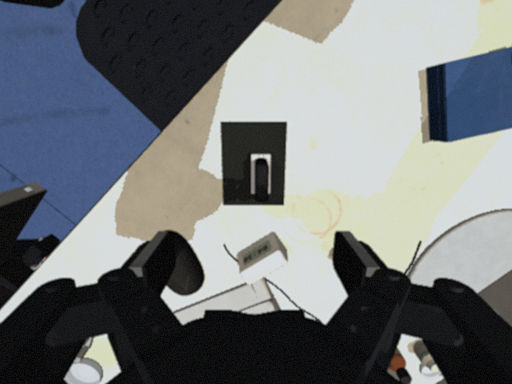

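View pics/w1c.png

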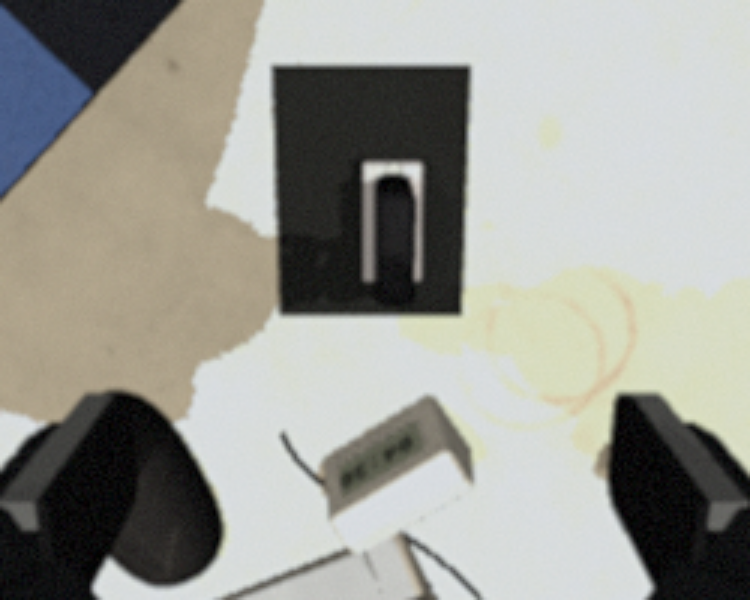

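Run:
```python
from h import *
import pickle;s=pickle.load(open('s1.pkl','rb'))
im=cv2.imread('pics/w1.png');g=cv2.cvtColor(im,cv2.COLOR_BGR2GRAY)
for z in (3,):
  m=(g<110).astype(np.uint8)*255; w=np.zeros_like(m);w[110:215,210:300]=255
  print('mat',rect('wrist',m&w,3,s))
m=(g>110).astype(np.uint8)*255;w[:]=0;w[145:203,240:282]=255
print('base',rect('wrist',m&w,21,s))
t=cv2.imread('pics/top0.png')
for r in range(165,200,1): print(r,cv2.cvtColor(t,cv2.COLOR_BGR2GRAY)[r,352:386])
```

```text
mat (((509.7123718261719, -256.9589538574219), (89.35462188720703, 117.22139739990234), 75.4639892578125), array([221, 122], dtype=int32), array([286, 204], dtype=int32))
base (((520.5043334960938, -249.0047149658203), (26.213441848754883, 52.623050689697266), 75.55709838867188), array([251, 154], dtype=int32), array([270, 192], dtype=int32))
165 [214 216 224 183  85  58  61  63  62  62  62  64  64  64  63  64  63  64
  64  64  64  63  63  62  64  60  60  57  52  48  44  56  56 131]
166 [215 217 228 167  78  59  61  62  62  61  62  62  62  63  61  61  61  62
  64  64  63  64  64  63  63  63  61  62  60  60  59  57  53  48]
167 [215 218 233 115  55  59  62  62  62  61  62  62  60  55  74  60  49  55
  59  64  62  62  63  65  63  62  63  63  61  62  62  61  61  60]
168 [216 221 217 102  56  60  61  63  62  63  63  61  55  54 147 149 143 120
  76  60  57  57  62  62  60  63  62  62  61  61  61  61  61  61]
169 [217 226 184  84  57  61  62  63  60  62  61  59  68  78 205 225 200 150
  86  51  53  59  58  57  56  61  62  62  61  62  62  61  61  61]
170 [218 229 165  77  60  61  61  61  61
[... 3549 characters left out ...]
64  63  64  63  63  63  63  64  63  62  62  62  61  60  60  62
  60  60  62  60  60  62  59  60  60  58  46 117 215 219 214 215]
196 [ 62  62  64  63  62  63  63  63  63  62  63  62  62  61  61  61  62  61
  62  61  61  62  60  61  61  61  60  56  40 187 220 218 215 215]
197 [ 63  63  63  61  63  63  62  62  63  62  62  63  62  62  61  61  62  61
  61  61  61  61  59  61  60  61  60  54  45 219 223 215 215 215]
198 [ 59  61  62  62  62  62  63  62  63  63  63  62  62  61  61  62  60  61
  62  62  61  59  60  60  61  61  59  49  80 216 221 216 215 214]
199 [ 48  51  53  56  60  61  61  62  63  61  63  63  62  61  62  61  60  61
  61  61  61  61  61  60  60  60  59  45 131 216 219 215 214 215]
```

Call:
{"fn": "play_rows", "kwargs": {
  "commands": [
    {"slide": [-0.76, 1.0, 4]},
    {"slide": [-0.76, 1.0, 8]},
    {"slide": [-0.76, 1.0, 11]},
    {"slide": [-0.76, 1.0, 13]},
    {"slide": [-0.76, 1.0, 14.5]},
    {"slide": [-0.76, 1.0, 15.2]},
    {"slide": [-0.76, 1.0, 15.27]},
    {"slide": [-0.76, 1.0, 15.27]}
  ],
  "grip": 1
}}

```text
validation failed for argument at $.co...
```

Call:
{"fn": "play_rows", "kwargs": {
  "commands": [
    {"slide": [0, 0, 0]},
    {"slide": [0, 0, 0]},
    {"slide": [0, 0, 0]},
    {"slide": [0, 0, 0]},
    {"slide": [0, 0, 0]},
    {"slide": [0, 0, 0]},
    {"slide": [0, 0, 0]},
    {"slide": [0, 0, 0]},
    {"slide": [0, 0, 0]},
    {"slide": [0, 0, 0]}
  ],
  "grip": 0,
  "squeeze": 40
}}

```text
validation failed for argument at $.co...
```

Run:
```python
from h import *
s=sense();print(s)
for n in ('wrist','scene'):
  im=cv2.cvtColor(read_camera(n),cv2.COLOR_RGB2BGR);cv2.imwrite(f"pics/g_{n}.png",im)
im=cv2.imread("pics/g_scene.png");cv2.imwrite("pics/g_sc.png",cv2.resize(im[100:250,220:400],(720,600)))
```

```text
{'time': 2.0333, 'joints': array([-3.42236322e+01,  2.09527656e+01, -7.92483176e+00,  6.12717192e+01,
        4.79282630e-02, -1.97301823e+01]), 'joint_vel': array([ 0.05234814, -0.05435604,  0.05741417, -0.00532839, -0.02437932,
        0.49699064]), 'effort': array([ 3.57637342e-03, -4.65651655e+01,  2.64054751e+01,  2.12525146e-02,
        2.43081849e-03, -8.88637430e-02]), 'ee_pos': array([ 508.68532876, -256.65043952,  191.74003254]), 'tool_rot': array([[-0.96817416,  0.25027178, -0.00168435],
       [ 0.25026804,  0.96817419,  0.00215738],
       [ 0.00217067,  0.00166718, -0.99999625]]), 'force': array([-0.32257052, -0.03883222,  0.68295856]), 'wrist_torque': array([ 0.02037693, -0.00637281,  0.01762729]), 'gripper_width': 85.3744710500277}
```

View pics/g_wrist.png

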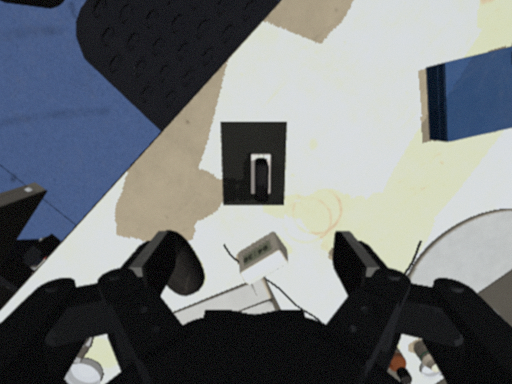

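View pics/g_sc.png

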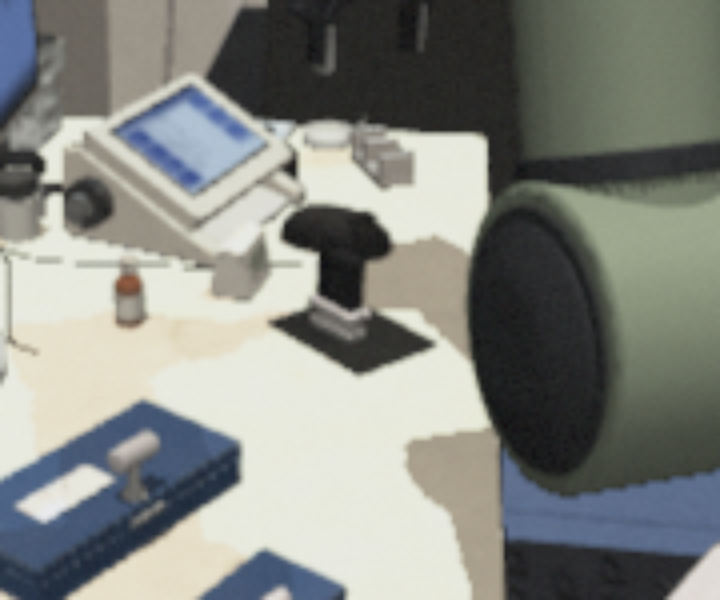

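The call was refused because every row needs delta_rot; nothing moved. I'll resend with it.

Call:
{"fn": "play_rows", "kwargs": {
  "commands": [
    {"slide": [-0.76, 1.0, 4], "delta_rot": [0, 0, 0]},
    {"slide": [-0.76, 1.0, 8], "delta_rot": [0, 0, 0]},
    {"slide": [-0.76, 1.0, 11], "delta_rot": [0, 0, 0]},
    {"slide": [-0.76, 1.0, 13], "delta_rot": [0, 0, 0]},
    {"slide": [-0.76, 1.0, 14.5], "delta_rot": [0, 0, 0]},
    {"slide": [-0.76, 1.0, 15.2], "delta_rot": [0, 0, 0]},
    {"slide": [-0.76, 1.0, 15.27], "delta_rot": [0, 0, 0]},
    {"slide": [-0.76, 1.0, 15.27], "delta_rot": [0, 0, 0]}
  ],
  "grip": 1
}}

```text
time: 2.8
ee_pos: [518.5, -248.7, 39.4]
tool_rot: [[-0.968, 0.251, -0.002], [0.251, 0.968, 0.002], [0.002, 0.002, -1.0]]
force: [-1.2, 0.1, 1.2]
gripper_width: 84.9
```

Run:
```python
from h import *
s=sense();print(s['time'],s['ee_pos'],s['force'])
im=cv2.cvtColor(read_camera('wrist'),cv2.COLOR_RGB2BGR);cv2.imwrite(f"pics/g1_wrist.png",im)
```

```text
2.8 [ 518.53288944 -248.73552845   39.36976309] [-1.16014382  0.1140535   1.16450565]
```

View pics/g1_wrist.png

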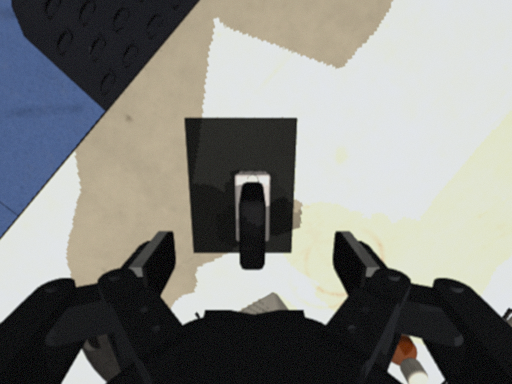

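Wiper grip at about (252,225), centred between the fingers at (160,255) and (345,255). Closing now.

Call:
{"fn": "play_rows", "kwargs": {
  "commands": [
    {"slide": [0, 0, 0], "delta_rot": [0, 0, 0]},
    {"slide": [0, 0, 0], "delta_rot": [0, 0, 0]},
    {"slide": [0, 0, 0], "delta_rot": [0, 0, 0]},
    {"slide": [0, 0, 0], "delta_rot": [0, 0, 0]},
    {"slide": [0, 0, 0], "delta_rot": [0, 0, 0]},
    {"slide": [0, 0, 0], "delta_rot": [0, 0, 0]},
    {"slide": [0, 0, 0], "delta_rot": [0, 0, 0]},
    {"slide": [0, 0, 0], "delta_rot": [0, 0, 0]},
    {"slide": [0, 0, 0], "delta_rot": [0, 0, 0]},
    {"slide": [0, 0, 0], "delta_rot": [0, 0, 0]}
  ],
  "grip": 0,
  "squeeze": 50
}}

```text
time: 3.68
ee_pos: [519.3, -249.2, 40.3]
tool_rot: [[-0.968, 0.251, 0.0], [0.251, 0.968, 0.001], [0.0, 0.001, -1.0]]
force: [-0.1, -0.8, 1.7]
gripper_width: 0.2
```

Run:
```python
from h import *
s=sense();print(s['time'],s['ee_pos'],s['force'],s['gripper_width'])
im=cv2.cvtColor(read_camera('wrist'),cv2.COLOR_RGB2BGR);cv2.imwrite(f"pics/g2_wrist.png",im)
```

```text
3.6833 [ 519.26945563 -249.23652911   40.27337869] [-0.05998035 -0.83364764  1.72437453] 0.19779793598407305
```

View pics/g2_wrist.png

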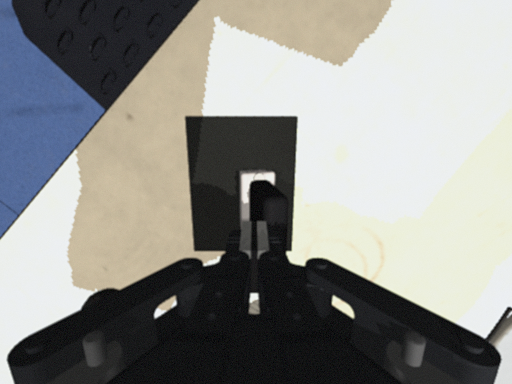

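Run:
```python
from h import *
for n in ('top','scene'):
  im=cv2.cvtColor(read_camera(n),cv2.COLOR_RGB2BGR);cv2.imwrite(f"pics/g3_{n}.png",im)
im=cv2.imread("pics/g3_scene.png");a=cv2.resize(im[120:220,240:360],(480,400),interpolation=cv2.INTER_CUBIC)
im=cv2.imread("pics/g3_top.png");b=cv2.resize(im[130:230,320:400],(320,400),interpolation=cv2.INTER_CUBIC)
cv2.imwrite("pics/g3.png",np.hstack([a,b]))
im=cv2.imread("pics/g2_wrist.png");cv2.imwrite("pics/g2c.png",cv2.resize(im[140:290,170:350],(720,600),interpolation=cv2.INTER_CUBIC))
```

```text
(no output)
```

View pics/g3.png

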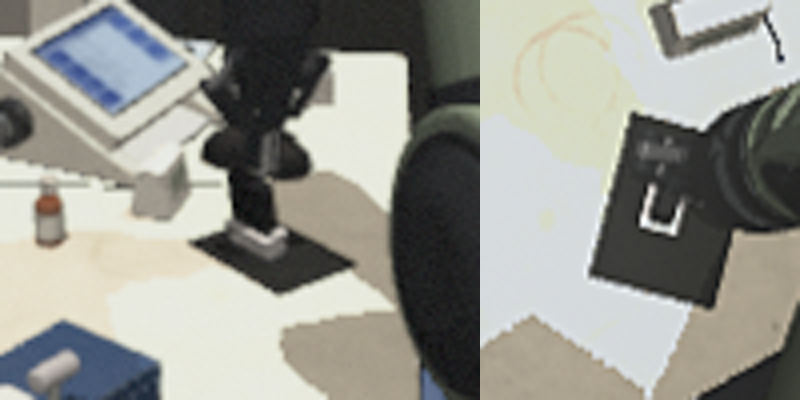

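View pics/g2c.png

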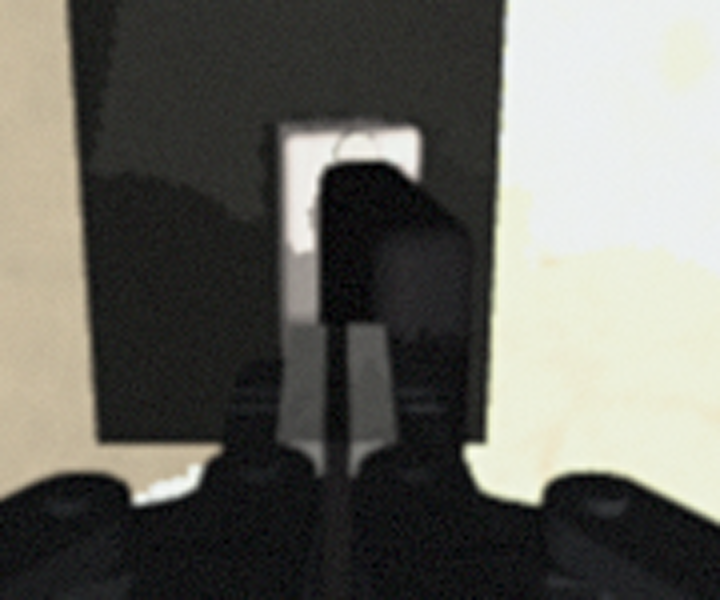

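Run:
```python
from h import *
s=sense();e=s['ee_pos'];R=s['tool_rot']
print('top finger z60',onz('top',(365,167.5),60),'base front z31',onz('top',(365.7,188),31))
for nm,p in dict(tcp=(0,0,0),gp=(0,0,-19),fr=(11,0,0),frgp=(11,0,-19),up=(0,0,-60)).items():
  X=e+R@np.array(p,float);print(nm,X,[proj(n,X,s).round(1) for n in('wrist','top','scene')])
for z in(31,79): print('wiper',z,[ [proj(n,(518+a*.968,-249-a*.25,z),s).round() for a in(-25,0,25)] for n in('wrist','scene')])
im=cv2.imread("pics/g3_scene.png");cv2.imwrite("pics/g3s.png",cv2.resize(im[120:190,270:340],(600,600),interpolation=cv2.INTER_CUBIC))
```

```text
top finger z60 [ 543.82642322 -234.70191632   60.        ] base front z31 [ 491.03568718 -244.38048239   31.        ]
tcp [ 519.21402884 -249.21014349   40.18159231] [array([253.1, 211.7]), array([368.4, 177.4]), array([304.5, 172.7])]
gp [ 519.21502213 -249.23119268   59.18158063] [array([253. , 222.1]), array([370.4, 176.9]), array([304.7, 167.7])]
fr [ 508.56503553 -246.45352808   40.18520295] [array([253.1, 197.3]), array([367.4, 181.3]), array([306.6, 173.9])]
frgp [ 508.56602882 -246.47457726   59.18519126] [array([253. , 206.3]), array([369.3, 180.8]), array([306.9, 168.8])]
up [ 519.21716553 -249.27661461  100.18155541] [array([252.9, 254. ]), array([374.9, 175.5]), array([305.3, 156.5])]
wiper 31 [[array([253., 174.]), array([253., 206.]), array([253., 236.])], [array([310., 178.]), array([305., 175.]), array([300., 173.])]]
wiper 79 [[array([253., 193.]), array([253., 234.]), array([253., 271.])], [array([310., 165.]), array([305., 162.]), array([300., 160.])]]
```

View pics/g3s.png

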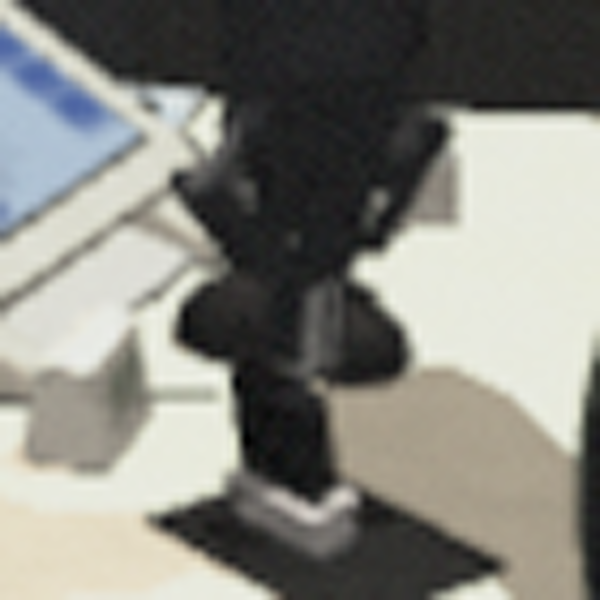

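Run:
```python
from h import *
s=sense()
im=cv2.imread('pics/g2_wrist.png')
for p in [(185.5,117),(297.5,117),(193,250),(293,250)]: print(p,onz('wrist',p,3,s).round(1))
print(s['joints'])
```

```text
(185.5, 117) [ 442.  -284.5    3. ]
(297.5, 117) [ 464.3 -198.6    3. ]
(193, 250) [ 555.3 -315.2    3. ]
(293, 250) [ 578.3 -226.8    3. ]
[-33.01292705  29.5723369  -18.53210454  41.9326534    0.05159509
 -18.49983011]
```

The scene, wrist and top views agree: the shut tips rest on top of the grip, about 40 mm above where the reported TCP puts them. The pads never reached the grip, and the wiper leans slightly. I'll back up, measure the tip offset, and check that the wiper settles.

Call:
{"fn": "play_rows", "kwargs": {
  "commands": [
    {"slide": [0, 0, -1], "delta_rot": [0, 0, 0]},
    {"slide": [0, 0, -3], "delta_rot": [0, 0, 0]},
    {"slide": [0, 0, -5], "delta_rot": [0, 0, 0]},
    {"slide": [0, 0, -6], "delta_rot": [0, 0, 0]},
    {"slide": [0, 0, -6], "delta_rot": [0, 0, 0]}
  ]
}}

```text
time: 4.25
ee_pos: [520.9, -250.2, 102.9]
tool_rot: [[-0.968, 0.25, 0.004], [0.25, 0.968, -0.001], [-0.004, -0.0, -1.0]]
force: [0.3, 0.3, 0.5]
gripper_width: -0.4
```

Run:
```python
from h import *
s=sense();print(s['time'],s['ee_pos'],s['force'],s['gripper_width'])
for n in ('wrist','scene','top'):
  im=cv2.cvtColor(read_camera(n),cv2.COLOR_RGB2BGR);cv2.imwrite(f"pics/g4_{n}.png",im)
a=cv2.imread("pics/g4_scene.png");a=cv2.resize(a[110:190,265:345],(480,480),interpolation=cv2.INTER_CUBIC)
b=cv2.imread("pics/g4_top.png");b=cv2.resize(b[130:230,320:400],(320,400),interpolation=cv2.INTER_CUBIC)
c=np.zeros((480,800,3),np.uint8);c[:,:480]=a;c[:400,480:]=b;cv2.imwrite("pics/g4c.png",c)
```

```text
4.25 [ 520.87053196 -250.24259547  102.89684398] [0.28585944 0.34251872 0.54863683] -0.35560943321869737
```

View pics/g4c.png

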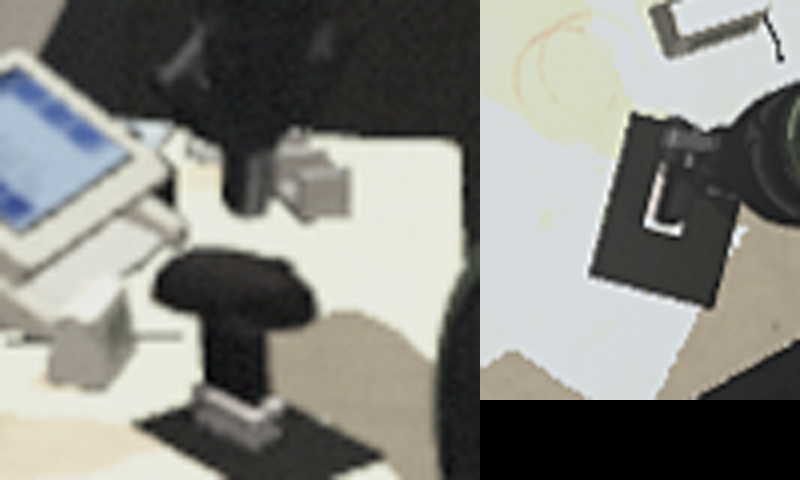

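View pics/g4_wrist.png

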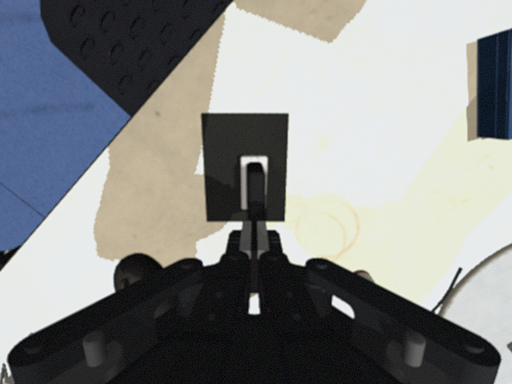

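Run:
```python
from h import *
s=sense()
A=[];b=[]
for n,p in (('wrist',(254,221)),('scene',(305.8,145.5))):
    o,d=ray(n,p,s);d/=np.linalg.norm(d);P=np.eye(3)-np.outer(d,d);A.append(P);b.append(P@o)
X=np.linalg.lstsq(np.vstack(A),np.hstack(b),rcond=None)[0]
print(X,s['ee_pos'],'tool',s['tool_rot'].T@(X-s['ee_pos']))
im=cv2.imread('pics/g4_wrist.png');g=cv2.cvtColor(im,cv2.COLOR_BGR2GRAY)
m=(g>110).astype(np.uint8)*255;w=np.zeros_like(m);w[150:213,236:273]=255
print(rect('wrist',m&w,31,s))
for p in [(241,156.5),(268,156.5),(246,164),(266,164)]: print(p,onz('wrist',p,31,s).round(1),onz('wrist',p,79,s).round(1))
cv2.imwrite('pics/g4w.png',cv2.resize(im[140:240,200:310],(660,600),interpolation=cv2.INTER_CUBIC))
```

```text
[ 512.34249031 -244.45426943  141.03510517] [ 518.68685574 -248.86461822   99.42668443] tool [  7.30523335   2.74094827 -41.59427358]
(((514.9810180664062, -247.1179656982422), (25.54436683654785, 52.102352142333984), 76.29914093017578), array([240, 156], dtype=int32), array([267, 208], dtype=int32))
(241, 156.5) [ 487.3 -252.5   31. ] [ 480.5 -248.5   79. ]
(268, 156.5) [ 493.7 -227.8   31. ] [ 485.7 -228.5   79. ]
(246, 164) [ 495.4 -249.8   31. ] [ 487.1 -246.3   79. ]
(266, 164) [ 500.2 -231.3   31. ] [ 490.9 -231.4   79. ]
```

View pics/g4w.png

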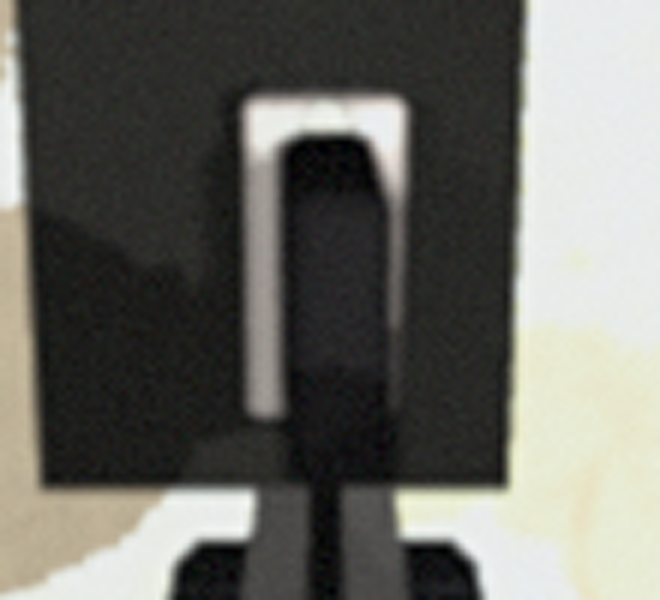

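Call:
{"fn": "play_rows", "kwargs": {
  "commands": [
    {"slide": [0.1, 0, 0], "delta_rot": [0, 0, 0]},
    {"slide": [0.1, 0, 0], "delta_rot": [0, 0, 0]},
    {"slide": [0.1, 0, 0], "delta_rot": [0, 0, 0]},
    {"slide": [0.1, 0, 0], "delta_rot": [0, 0, 0]},
    {"slide": [0.1, 0, 1], "delta_rot": [0, 0, 0]},
    {"slide": [0.1, 0, 3], "delta_rot": [0, 0, 0]},
    {"slide": [0.1, 0, 5], "delta_rot": [0, 0, 0]},
    {"slide": [0.1, 0, 5.4], "delta_rot": [0, 0, 0]}
  ],
  "grip": 1
}}

```text
time: 5.07
ee_pos: [515.4, -247.1, 41.8]
tool_rot: [[-0.968, 0.251, -0.005], [0.251, 0.968, 0.005], [0.006, 0.003, -1.0]]
force: [-0.7, 0.4, -0.0]
gripper_width: 85.6
```

Run:
```python
from h import *
s=sense();print(s['time'],s['ee_pos'],s['force'],s['gripper_width'])
for n in ('wrist',):
  im=cv2.cvtColor(read_camera(n),cv2.COLOR_RGB2BGR);cv2.imwrite(f"pics/g5_{n}.png",im)
```

```text
5.0667 [ 515.40111225 -247.11126257   41.82315358] [-0.70461591  0.44649952 -0.0116156 ] 85.63550790856621
```

View pics/g5_wrist.png

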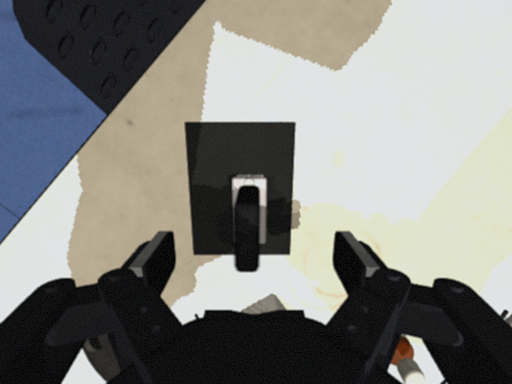

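Call:
{"fn": "play_rows", "kwargs": {
  "commands": [
    {"slide": [0, -0.2, 1], "delta_rot": [0, 0, 0]},
    {"slide": [0, -0.2, 2], "delta_rot": [0, 0, 0]},
    {"slide": [0, -0.2, 3], "delta_rot": [0, 0, 0]},
    {"slide": [0, -0.2, 3.7], "delta_rot": [0, 0, 0]},
    {"slide": [0, -0.2, 4.1], "delta_rot": [0, 0, 0]},
    {"slide": [0, -0.2, 4.1], "delta_rot": [0, 0, 0]}
  ]
}}

```text
time: 5.62
ee_pos: [514.1, -248.5, 0.3]
tool_rot: [[-0.968, 0.251, -0.007], [0.251, 0.968, 0.005], [0.008, 0.004, -1.0]]
force: [-0.4, -0.0, 0.1]
gripper_width: 85.4
```

Run:
```python
from h import *
s=sense();print(s['time'],s['ee_pos'],s['force'],s['gripper_width'])
for n in ('wrist','scene'):
  im=cv2.cvtColor(read_camera(n),cv2.COLOR_RGB2BGR);cv2.imwrite(f"pics/g6_{n}.png",im)
a=cv2.resize(im[120:200,255:355],(600,480));cv2.imwrite("pics/g6c.png",a)
```

```text
5.6167 [ 5.14115635e+02 -2.48500977e+02  3.45647483e-01] [-0.37607325 -0.04488554  0.0591513 ] 85.36905124960285
```

View pics/g6_wrist.png

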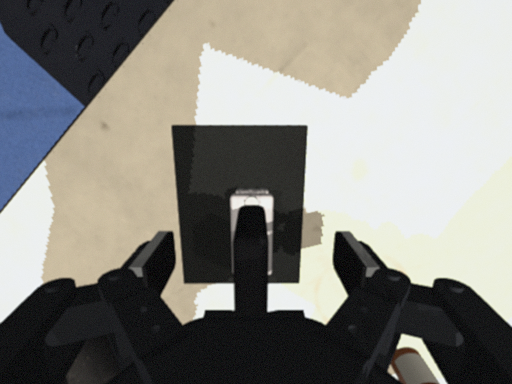

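View pics/g6c.png

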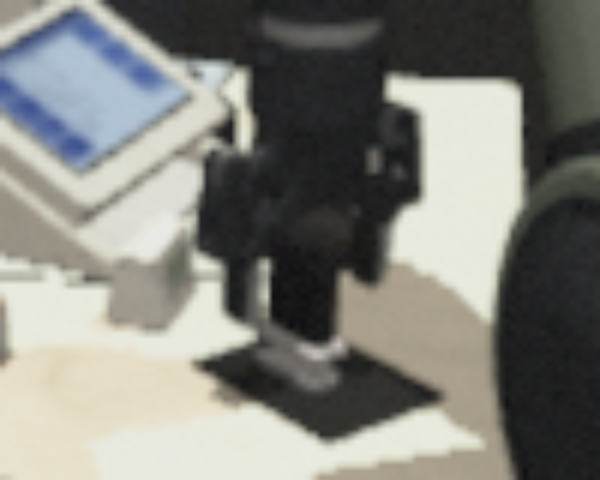

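Call:
{"fn": "play_rows", "kwargs": {
  "commands": [
    {"slide": [0, 0, 0], "delta_rot": [0, 0, 0]},
    {"slide": [0, 0, 0], "delta_rot": [0, 0, 0]},
    {"slide": [0, 0, 0], "delta_rot": [0, 0, 0]},
    {"slide": [0, 0, 0], "delta_rot": [0, 0, 0]},
    {"slide": [0, 0, 0], "delta_rot": [0, 0, 0]},
    {"slide": [0, 0, 0], "delta_rot": [0, 0, 0]},
    {"slide": [0, 0, 0], "delta_rot": [0, 0, 0]},
    {"slide": [0, 0, 0], "delta_rot": [0, 0, 0]}
  ],
  "grip": 0,
  "squeeze": 50
}}

```text
time: 6.38
ee_pos: [515.0, -249.1, 1.6]
tool_rot: [[-0.968, 0.251, -0.005], [0.251, 0.968, 0.004], [0.006, 0.003, -1.0]]
force: [-1.1, -0.2, 1.6]
gripper_width: 15.7
```

Run:
```python
from h import *
s=sense();print(s['time'],s['ee_pos'],s['tool_rot'],s['force'],s['gripper_width'])
for n in ('wrist','scene'):
  im=cv2.cvtColor(read_camera(n),cv2.COLOR_RGB2BGR);cv2.imwrite(f"pics/g7_{n}.png",im)
a=cv2.resize(im[120:200,255:355],(600,480));cv2.imwrite("pics/g7c.png",a)
```

```text
6.3833 [ 514.97024465 -249.05124863    1.59819899] [[-0.96809369  0.25053462 -0.00519698]
 [ 0.25051369  0.96810324  0.00435928]
 [ 0.00612336  0.00291828 -0.99997699]] [-1.06064137 -0.23891534  1.57223339] 15.668387533155915
```

View pics/g7_wrist.png

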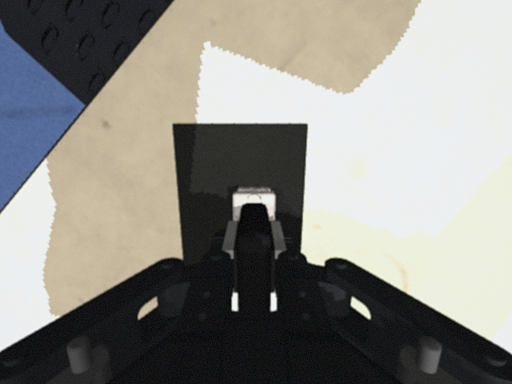

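View pics/g7c.png

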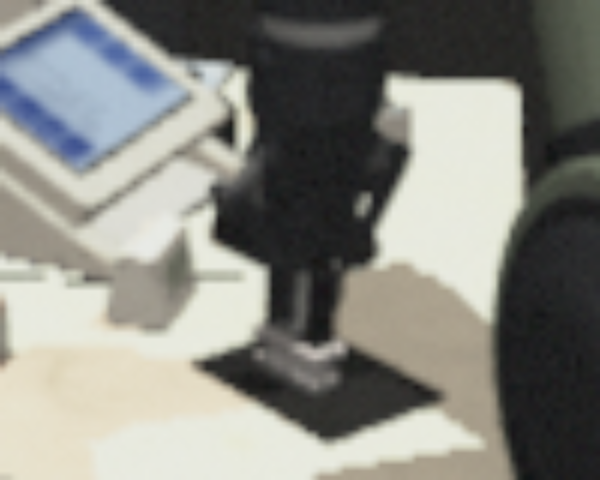

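Run:
```python
from h import *
s=sense()
A=[];b=[]
for n,p in (('top',(148,157)),('scene',(153,213))):
    o,d=ray(n,p,s);d/=np.linalg.norm(d);P=np.eye(3)-np.outer(d,d);A.append(P);b.append(P@o)
X,r,_,_=np.linalg.lstsq(np.vstack(A),np.hstack(b),rcond=None)
print(X,r)
print('base front', s['tool_rot'].T@(onz('wrist',(254,193),31,s)-s['ee_pos']), s['tool_rot'].T@(onz('wrist',(254,206),79,s)-s['ee_pos']))
# rotation to aligned
from scipy.spatial.transform import Rotation as Ro
def tgt(yaw): 
    c,q=np.cos(np.radians(yaw)),np.sin(np.radians(yaw));return np.array([[c,q,0],[q,-c,0],[0,0,-1.]])
print(np.degrees(Ro.from_matrix(s['tool_rot'].T@tgt(178.6)).as_rotvec()))
print('slide lift', s['tool_rot'].T@np.array([0,0,130.]), 'to left',s['tool_rot'].T@(np.array([507.9,163.8,132])-s['ee_pos']))
```

```text
[554.741362   322.46231468 142.22569847] [27.71019827]
base front [ 23.12927564   0.60703653 -29.30322814] [ 32.11223129   0.49902815 -77.24956544]
[  0.21079237  -0.33032364 -13.10949351]
slide lift [   0.7974293     0.38873861 -129.996973  ] to left [ 111.0796424   398.29383025 -128.57684421]
```

Call:
{"fn": "play_rows", "kwargs": {
  "commands": [
    {"slide": [0, 0, -1.5], "delta_rot": [0, 0, 0]},
    {"slide": [0, 0, -4], "delta_rot": [0, 0, 0]},
    {"slide": [0, 0, -8], "delta_rot": [0, 0, 0]},
    {"slide": [0.5, 2, -11], "delta_rot": [0.2, -0.3, -2]},
    {"slide": [1.5, 5, -12.9], "delta_rot": [0.2, -0.3, -4]},
    {"slide": [2.5, 9, -12.9], "delta_rot": [0.2, -0.3, -6]},
    {"slide": [3.7, 13, -12.9], "delta_rot": [0.2, -0.3, -8]},
    {"slide": [4.9, 17, -12.9], "delta_rot": [0.2, -0.3, -10]},
    {"slide": [6, 21, -12.9], "delta_rot": [0.2, -0.3, -12]},
    {"slide": [7.2, 25, -12.9], "delta_rot": [0.2, -0.3, -13.1]},
    {"slide": [7.8, 27, -12.9], "delta_rot": [0.2, -0.3, -13.1]},
    {"slide": [7.8, 27, -12.9], "delta_rot": [0.2, -0.3, -13.1]}
  ]
}}

```text
time: 7.48
ee_pos: [506.6, 35.6, 131.6]
tool_rot: [[-1.0, 0.019, -0.002], [0.019, 1.0, 0.002], [0.002, 0.002, -1.0]]
force: [-0.6, 0.3, -2.2]
gripper_width: 15.5
```

Run:
```python
from h import *
import pickle
s=sense();print(s['time'],s['ee_pos'],s['tool_rot'],s['force'],s['gripper_width'])
pickle.dump(s,open('s8.pkl','wb'))
for n in ('wrist','scene'):
  im=cv2.cvtColor(read_camera(n),cv2.COLOR_RGB2BGR);cv2.imwrite(f"pics/g8_{n}.png",im)
```

```text
7.4833 [506.5747449   35.63722673 131.5817806 ] [[-0.99982734  0.01851147 -0.00162003]
 [ 0.01850815  0.99982663  0.00204117]
 [ 0.00165754  0.00201084 -0.9999966 ]] [-0.57185448  0.25545694 -2.15765791] 15.5479298765786
```

View pics/g8_wrist.png

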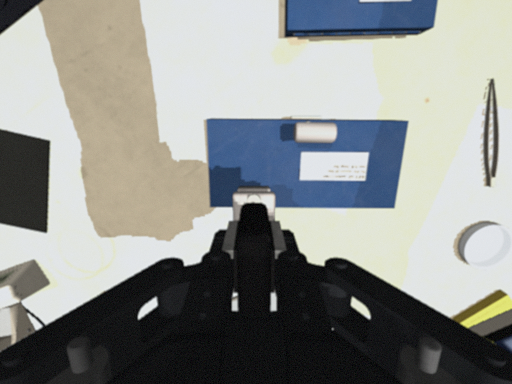

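View pics/g8_scene.png

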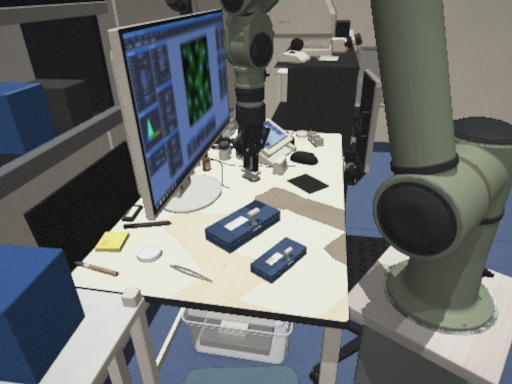

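Run:
```python
from h import *
import pickle
s=pickle.load(open('s8.pkl','rb'))
im=cv2.imread('pics/g8_wrist.png');hsv=cv2.cvtColor(im,cv2.COLOR_BGR2HSV)
m=cv2.inRange(hsv,(100,100,40),(125,255,255));w=np.zeros_like(m);w[100:215,200:415]=255
r=rect('wrist',m&w,37,s);print(r)
for p in [(207,119),(408,121),(394,208),(210,208)]: print(p,onz('wrist',p,37,s).round(1))
print('knob',onz('wrist',(316.5,132),75,s))
a=np.radians(r[0][2]);
```

```text
(((491.30133056640625, 90.22322845458984), (201.30958557128906, 91.64845275878906), 88.8995590209961), array([208, 120], dtype=int32), array([406, 206], dtype=int32))
(207, 119) [442.7  -9.3  37. ]
(408, 121) [448.3 193.   37. ]
(394, 208) [541.4 190.5  37. ]
(210, 208) [537.5 -12.3  37. ]
knob [454.78158894  92.31387152  75.        ]
```

Call:
{"fn": "play_rows", "kwargs": {
  "commands": [
    {"slide": [0.4, 4, 0], "delta_rot": [0, 0, 0]},
    {"slide": [0.4, 8, 0], "delta_rot": [0, 0, 0]},
    {"slide": [0.4, 11, 1], "delta_rot": [0, 0, 0]},
    {"slide": [0.4, 12.9, 3], "delta_rot": [0, 0, 0]},
    {"slide": [0.4, 12.9, 6], "delta_rot": [0, 0, 0]},
    {"slide": [0.4, 12.9, 8], "delta_rot": [0, 0, 0]},
    {"slide": [0.4, 12.9, 8.5], "delta_rot": [0, 0, 0]},
    {"slide": [0.4, 12.9, 8.5], "delta_rot": [0, 0, 0]},
    {"slide": [0.4, 12.9, 8.5], "delta_rot": [0, 0, 0]}
  ]
}}

```text
time: 8.33
ee_pos: [506.9, 160.1, 47.1]
tool_rot: [[-1.0, 0.024, -0.001], [0.024, 1.0, -0.0], [0.001, -0.0, -1.0]]
force: [-1.0, -0.5, -0.8]
gripper_width: 15.4
```

Run:
```python
from h import *
import pickle
s=sense();print(s['time'],s['ee_pos'],s['tool_rot'],s['force'],s['gripper_width'])
for n in ('wrist','scene'):
  im=cv2.cvtColor(read_camera(n),cv2.COLOR_RGB2BGR);cv2.imwrite(f"pics/g9_{n}.png",im)
cv2.imwrite("pics/g9c.png",cv2.resize(im[150:260,180:300],(655,600)))
```

```text
8.3333 [506.93012372 160.05240634  47.05414323] [[-9.99705948e-01  2.42351470e-02 -8.21858805e-04]
 [ 2.42354564e-02  9.99706210e-01 -3.68650985e-04]
 [ 8.12683040e-04 -3.88460705e-04 -9.99999594e-01]] [-0.97636852 -0.54587074 -0.82279612] 15.40101463104018
```

View pics/g9_wrist.png

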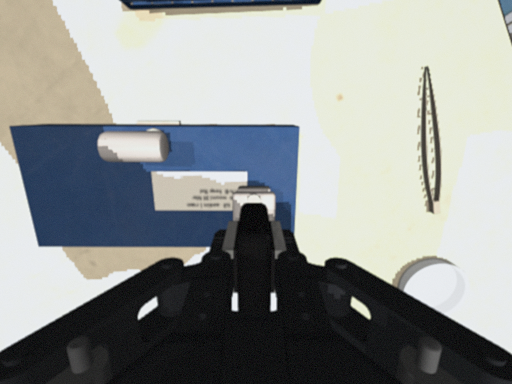

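View pics/g9c.png

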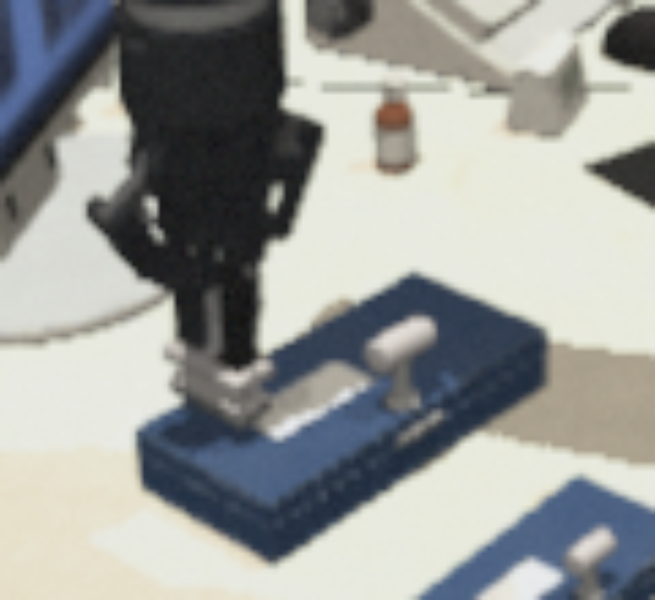

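Call:
{"fn": "play_rows", "kwargs": {
  "commands": [
    {"slide": [0, 0.3, 0.5], "delta_rot": [0, 0, 0]},
    {"slide": [0, 0.3, 0.9], "delta_rot": [0, 0, 0]},
    {"slide": [0, 0.3, 1.2], "delta_rot": [0, 0, 0]},
    {"slide": [0, 0.3, 1.35], "delta_rot": [0, 0, 0]},
    {"slide": [0, 0.3, 1.35], "delta_rot": [0, 0, 0]},
    {"slide": [0, 0.3, 1.35], "delta_rot": [0, 0, 0]}
  ]
}}

```text
time: 8.93
ee_pos: [508.3, 163.6, 34.8]
tool_rot: [[-1.0, 0.024, 0.002], [0.024, 1.0, 0.0], [-0.002, 0.0, -1.0]]
force: [0.2, -0.4, 0.6]
gripper_width: 15.1
```

Run:
```python
from h import *
for i in range(4):
  s=sense();print(s['time'],s['ee_pos'].round(2),s['force'].round(2),s['wrist_torque'].round(3),s['tool_rot'][2].round(4))
  im=cv2.cvtColor(read_camera('scene'),cv2.COLOR_RGB2BGR)
cv2.imwrite("pics/h1c.png",cv2.resize(im[150:260,180:300],(655,600)))
```

```text
8.9333 [508.27 163.56  34.78] [ 0.18 -0.36  0.59] [-0.064 -0.016 -0.032] [-2.1e-03  1.0e-04 -1.0e+00]
8.9833 [508.26 163.58  34.83] [ 1.06 -0.31  1.57] [ 0.024 -0.079  0.015] [-2.1e-03  2.0e-04 -1.0e+00]
9.0333 [508.32 163.58  34.86] [ 0.43 -0.45  1.73] [-0.093 -0.101 -0.019] [-2.3e-03  2.0e-04 -1.0e+00]
9.0833 [508.28 163.54  34.84] [ 0.67 -0.01  1.11] [ 0.027 -0.14  -0.016] [-2.2e-03  1.0e-04 -1.0e+00]
```

View pics/h1c.png

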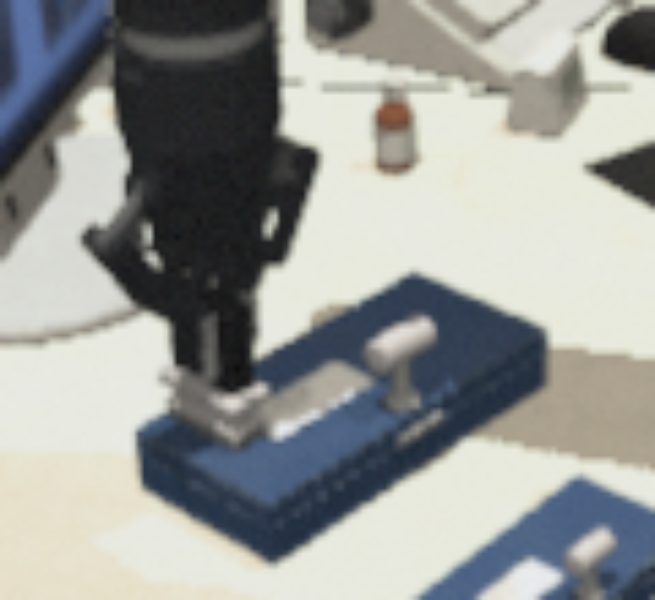

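Call:
{"fn": "play_rows", "kwargs": {
  "commands": [
    {"slide": [0, 0, 0.15], "delta_rot": [0, 0, 0]},
    {"slide": [0, 0, 0.3], "delta_rot": [0, 0, 0]},
    {"slide": [0, 0, 0.45], "delta_rot": [0, 0, 0]},
    {"slide": [0, 0, 0.55], "delta_rot": [0, 0, 0]},
    {"slide": [0, 0, 0.55], "delta_rot": [0, 0, 0]},
    {"slide": [0, 0, 0.55], "delta_rot": [0, 0, 0]}
  ]
}}

```text
time: 9.63
ee_pos: [508.4, 163.5, 29.4]
tool_rot: [[-1.0, 0.024, 0.002], [0.024, 1.0, 0.0], [-0.002, 0.0, -1.0]]
force: [0.1, -0.9, 3.8]
gripper_width: 15.1
```

Run:
```python
from h import *
for i in range(4):
  s=sense();print(s['time'],s['ee_pos'].round(2),s['force'].round(2),s['wrist_torque'].round(3),s['tool_rot'][2].round(4))
  im=cv2.cvtColor(read_camera('scene'),cv2.COLOR_RGB2BGR)
cv2.imwrite("pics/h2c.png",cv2.resize(im[150:260,180:300],(655,600)))
```

```text
9.6333 [508.4  163.55  29.37] [ 0.12 -0.89  3.79] [-0.114  0.125 -0.01 ] [-2.3e-03  2.0e-04 -1.0e+00]
9.6833 [508.41 163.58  29.42] [0.44 0.24 4.3 ] [-0.094  0.089  0.036] [-2.4e-03  2.0e-04 -1.0e+00]
9.7333 [508.4  163.54  29.42] [0.27 0.17 4.08] [-0.113  0.112 -0.045] [-2.4e-03  2.0e-04 -1.0e+00]
9.7833 [508.35 163.54  29.4 ] [ 0.15 -1.41  4.  ] [-0.083  0.141  0.022] [-2.3e-03  2.0e-04 -1.0e+00]
```

View pics/h2c.png

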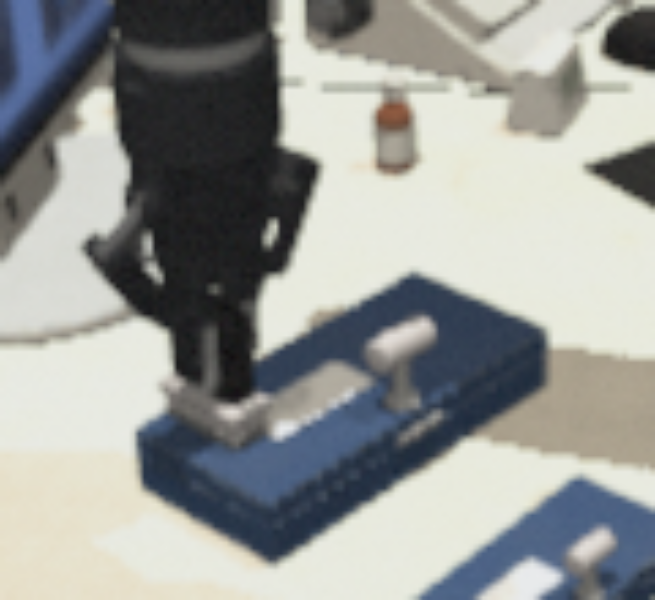

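Call:
{"fn": "play_rows", "kwargs": {
  "commands": [
    {"slide": [0, -0.4, 0], "delta_rot": [0, 0, 0]},
    {"slide": [0, -1.1, 0], "delta_rot": [0, 0, 0]},
    {"slide": [0, -1.9, 0], "delta_rot": [0, 0, 0]},
    {"slide": [0, -2.7, 0], "delta_rot": [0, 0, 0]},
    {"slide": [0, -3.5, 0], "delta_rot": [0, 0, 0]},
    {"slide": [0, -4.3, 0], "delta_rot": [0, 0, 0]},
    {"slide": [0, -5.1, 0], "delta_rot": [0, 0, 0]},
    {"slide": [0, -5.9, 0], "delta_rot": [0, 0, 0]},
    {"slide": [0, -6.7, 0], "delta_rot": [0, 0, 0]},
    {"slide": [0, -7.3, 0], "delta_rot": [0, 0, 0]},
    {"slide": [0, -7.3, 0], "delta_rot": [0, 0, 0]}
  ]
}}

```text
time: 10.75
ee_pos: [506.5, 88.7, 29.3]
tool_rot: [[-1.0, 0.025, 0.002], [0.025, 1.0, -0.002], [-0.002, -0.002, -1.0]]
force: [-0.1, -1.4, 4.0]
gripper_width: 15.5
```

Run:
```python
from h import *
for i in range(3):
  s=sense();print(s['time'],s['ee_pos'].round(2),s['force'].round(2),s['wrist_torque'].round(3),s['tool_rot'][2].round(4))
  im=cv2.cvtColor(read_camera('scene'),cv2.COLOR_RGB2BGR)
cv2.imwrite("pics/h3c.png",cv2.resize(im[150:260,180:300],(655,600)))
```

```text
10.75 [506.48  88.69  29.34] [-0.14 -1.42  4.02] [-0.329  0.132 -0.014] [-0.002  -0.0017 -1.    ]
10.8 [506.49  88.71  29.35] [-0.41 -2.05  3.87] [-0.542  0.229  0.053] [-0.0021 -0.0027 -1.    ]
10.85 [506.49  88.93  29.33] [-0.24 -2.26  3.37] [-0.549  0.137 -0.007] [-0.0021 -0.0029 -1.    ]
```

View pics/h3c.png

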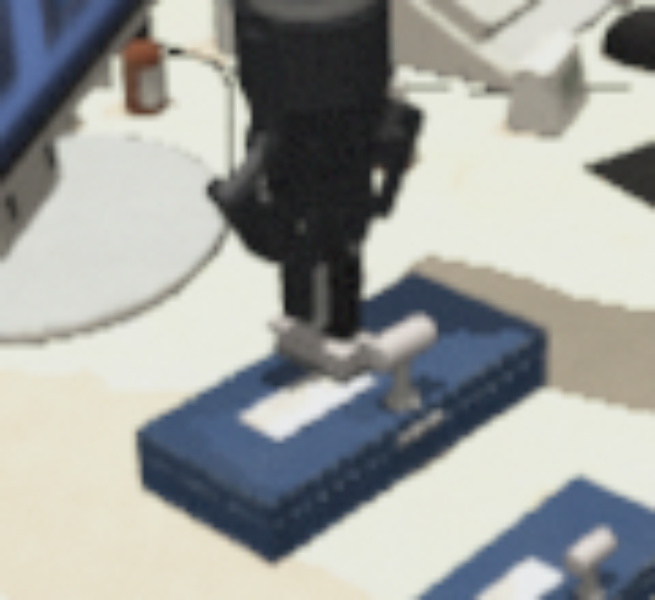

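Call:
{"fn": "play_rows", "kwargs": {
  "commands": [
    {"slide": [0, -0.4, 0], "delta_rot": [0, 0, 0]},
    {"slide": [0, -1.1, 0], "delta_rot": [0, 0, 0]},
    {"slide": [0, -1.9, 0], "delta_rot": [0, 0, 0]},
    {"slide": [0, -2.7, 0], "delta_rot": [0, 0, 0]},
    {"slide": [0, -3.5, 0], "delta_rot": [0, 0, 0]},
    {"slide": [0, -4.3, 0], "delta_rot": [0, 0, 0]},
    {"slide": [0, -5.1, 0], "delta_rot": [0, 0, 0]},
    {"slide": [0, -5.9, 0], "delta_rot": [0, 0, 0]},
    {"slide": [0, -6.7, 0], "delta_rot": [0, 0, 0]},
    {"slide": [0, -7.4, 0], "delta_rot": [0, 0, 0]},
    {"slide": [0, -7.4, 0], "delta_rot": [0, 0, 0]}
  ]
}}

```text
time: 11.82
ee_pos: [504.6, 13.3, 29.5]
tool_rot: [[-1.0, 0.026, 0.002], [0.026, 1.0, -0.005], [-0.002, -0.005, -1.0]]
force: [0.0, -1.9, 4.3]
gripper_width: 15.3
```

Run:
```python
from h import *
for i in range(3):
  s=sense();print(s['time'],s['ee_pos'].round(2),s['force'].round(2),s['wrist_torque'].round(3),s['tool_rot'][2].round(4))
  im=cv2.cvtColor(read_camera('scene'),cv2.COLOR_RGB2BGR)
im2=cv2.cvtColor(read_camera('wrist'),cv2.COLOR_RGB2BGR);cv2.imwrite("pics/h4w.png",im2)
cv2.imwrite("pics/h4c.png",cv2.resize(im[150:260,180:300],(655,600)))
```

```text
11.8167 [504.64  13.26  29.52] [ 0.01 -1.89  4.26] [-0.359  0.21   0.017] [-0.0019 -0.0046 -1.    ]
11.8667 [504.65  13.3   29.55] [-0.73 -2.51  3.88] [-0.576  0.312 -0.008] [-0.002  -0.0056 -1.    ]
11.9167 [504.7   13.58  29.53] [-0.78 -3.24  3.84] [-0.521  0.198  0.058] [-0.002  -0.0057 -1.    ]
```

View pics/h4c.png

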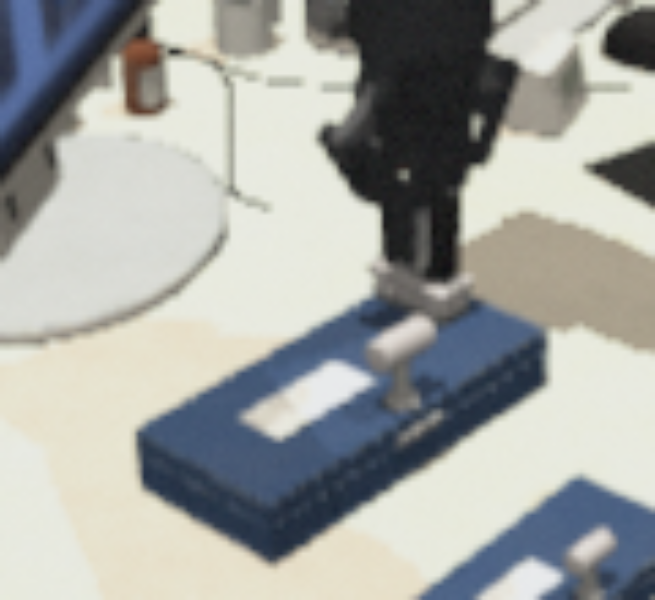

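View pics/h4w.png

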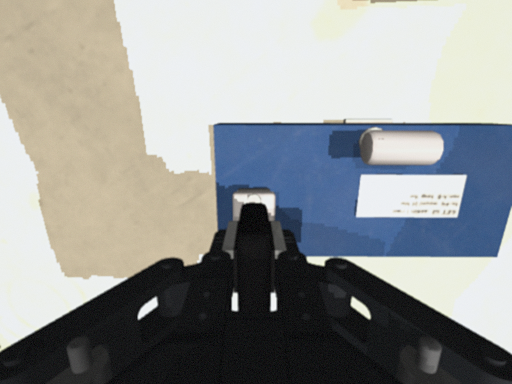

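Call:
{"fn": "play_rows", "kwargs": {
  "commands": [
    {"slide": [0, 0, -1], "delta_rot": [0, 0, 0]},
    {"slide": [0, 0, -3.5], "delta_rot": [0, 0, 0]},
    {"slide": [0, -1, -7], "delta_rot": [0, 0, 0]},
    {"slide": [-0.1, -4, -9], "delta_rot": [0, 0, 2]},
    {"slide": [-0.2, -8, -9], "delta_rot": [0, 0, 4]},
    {"slide": [-0.4, -12, -9], "delta_rot": [0, 0, 6]},
    {"slide": [-0.6, -16, -9], "delta_rot": [0, 0, 8]},
    {"slide": [-0.7, -20, -9], "delta_rot": [0, 0, 10]},
    {"slide": [-0.8, -24, -9], "delta_rot": [0, 0, 12]},
    {"slide": [-0.9, -26.5, -9], "delta_rot": [0, 0, 13]},
    {"slide": [-0.9, -27, -9], "delta_rot": [0, 0, 13]},
    {"slide": [-0.9, -27, -9], "delta_rot": [0, 0, 13]}
  ]
}}

```text
time: 13.02
ee_pos: [506.7, -256.4, 120.6]
tool_rot: [[-0.968, 0.251, 0.002], [0.251, 0.968, -0.004], [-0.003, -0.003, -1.0]]
force: [-0.3, 0.3, -0.9]
gripper_width: 15.5
```

```bash
cat >> h.py <<'E'
from scipy.spatial.transform import Rotation as Ro
def tgt(yaw):
    c,q=np.cos(np.radians(yaw)),np.sin(np.radians(yaw));return np.array([[c,q,0],[q,-c,0],[0,0,-1.]])
def to(s,X,yaw):
    R=s['tool_rot'];print('slide cm',(R.T@(np.array(X)-s['ee_pos'])/10).round(2),'rot',np.degrees(Ro.from_matrix(R.T@tgt(yaw)).as_rotvec()).round(2))
E
python3 - <<'E'
from h import *
s=sense();print(s['time'],s['ee_pos'].round(2),s['force'].round(2),s['tool_rot'][2].round(4))
im=cv2.cvtColor(read_camera('wrist'),cv2.COLOR_RGB2BGR);cv2.imwrite("pics/i1w.png",im)
s=sense();print(s['ee_pos'])
to(s,(506.3,-256.1,20),165.5);to(s,(506.3,-256.1,2),165.5)
g=cv2.cvtColor(im,cv2.COLOR_BGR2GRAY)
m=(g<95).astype(np.uint8)*255;w=np.zeros_like(m);w[100:175,150:330]=255
print(rect('wrist',m&w,3,s))
E
```

```text
13.0167 [ 506.66 -256.41  120.6 ] [-0.3   0.35 -0.88] [-0.0028 -0.0033 -1.    ]
[ 506.52019035 -254.79942135  120.496244  ]
slide cm [ 1.000e-02 -1.100e-01  1.005e+01] rot [-0.15  0.12  0.05]
slide cm [ 1.000e-02 -1.000e-01  1.185e+01] rot [-0.15  0.12  0.05]
(((479.691650390625, -247.05169677734375), (87.81988525390625, 53.83488082885742), 75.58586120605469), array([215, 126], dtype=int32), array([294, 174], dtype=int32))
```

View pics/i1w.png

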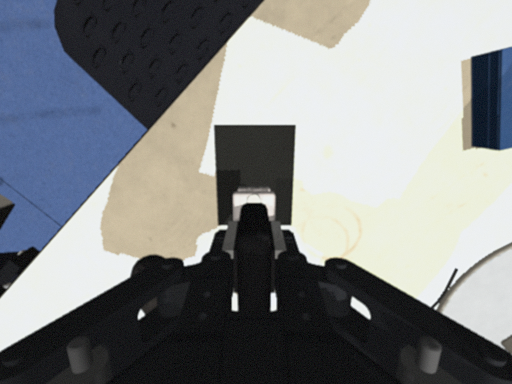

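Call:
{"fn": "play_rows", "kwargs": {
  "commands": [
    {"slide": [0, -0.1, 2], "delta_rot": [-0.15, 0.1, 0]},
    {"slide": [0, -0.1, 5], "delta_rot": [-0.15, 0.1, 0]},
    {"slide": [0, -0.1, 8], "delta_rot": [-0.15, 0.1, 0]},
    {"slide": [0, -0.1, 10], "delta_rot": [-0.15, 0.1, 0]},
    {"slide": [0, -0.1, 11], "delta_rot": [-0.15, 0.1, 0]},
    {"slide": [0, -0.1, 11.5], "delta_rot": [-0.15, 0.1, 0]},
    {"slide": [0, -0.1, 11.5], "delta_rot": [-0.15, 0.1, 0]},
    {"slide": [0, -0.1, 11.5], "delta_rot": [-0.15, 0.1, 0]}
  ]
}}

```text
time: 13.73
ee_pos: [507.2, -255.8, 6.5]
tool_rot: [[-0.969, 0.248, 0.001], [0.248, 0.969, -0.001], [-0.001, -0.0, -1.0]]
force: [-0.0, 0.7, -1.4]
gripper_width: 15.4
```

Run:
```python
from h import *
s=sense();print(s['time'],s['ee_pos'].round(2),s['force'].round(2),s['tool_rot'][2].round(4))
im=cv2.cvtColor(read_camera('scene'),cv2.COLOR_RGB2BGR);cv2.imwrite("pics/i2c.png",cv2.resize(im[120:200,255:355],(600,480)))
s=sense()
to(s,(506.3,-256.1,1.6),165.5);print(s['force'])
```

```text
13.7333 [ 507.23 -255.82    6.49] [-0.   0.7 -1.4] [-1.5e-03 -2.0e-04 -1.0e+00]
slide cm [ 0.13 -0.02  0.53] rot [-0.03  0.14  0.1 ]
[ 0.27116318  0.14974826 -1.37350251]
```

View pics/i2c.png

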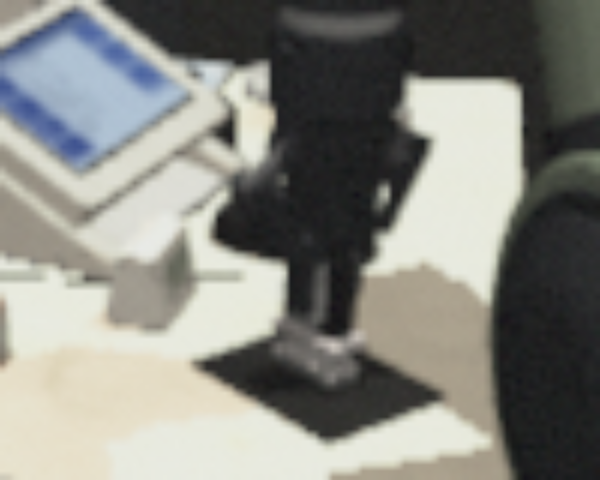

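Call:
{"fn": "play_rows", "kwargs": {
  "commands": [
    {"slide": [0.1, 0, 0.2], "delta_rot": [0, 0.1, 0]},
    {"slide": [0.1, 0, 0.4], "delta_rot": [0, 0.1, 0]},
    {"slide": [0.1, 0, 0.5], "delta_rot": [0, 0.1, 0]},
    {"slide": [0.1, 0, 0.5], "delta_rot": [0, 0.1, 0]},
    {"slide": [0.1, 0, 0.5], "delta_rot": [0, 0.1, 0]}
  ]
}}

```text
time: 14.2
ee_pos: [506.6, -256.1, 2.0]
tool_rot: [[-0.969, 0.249, 0.001], [0.249, 0.969, -0.001], [-0.001, -0.001, -1.0]]
force: [0.1, -0.8, -1.4]
gripper_width: 15.2
```

Call:
{"fn": "play_rows", "kwargs": {
  "commands": [
    {"slide": [0, 0, 0], "delta_rot": [0, 0, 0]},
    {"slide": [0, 0, 0], "delta_rot": [0, 0, 0]},
    {"slide": [0, 0, 0], "delta_rot": [0, 0, 0]},
    {"slide": [0, 0, 0], "delta_rot": [0, 0, 0]},
    {"slide": [0, 0, 0], "delta_rot": [0, 0, 0]},
    {"slide": [0, 0, 0], "delta_rot": [0, 0, 0]},
    {"slide": [0, 0, 0], "delta_rot": [0, 0, 0]}
  ],
  "grip": 1
}}

```text
time: 14.78
ee_pos: [506.6, -256.1, 2.0]
tool_rot: [[-0.969, 0.249, 0.001], [0.249, 0.969, -0.001], [-0.001, -0.001, -1.0]]
force: [-0.2, 0.3, 0.4]
gripper_width: 85.4
```

Run:
```python
from h import *
s=sense();print(s['time'],s['ee_pos'].round(2),s['force'].round(2),s['tool_rot'][2].round(4),s['gripper_width'])
im=cv2.cvtColor(read_camera('wrist'),cv2.COLOR_RGB2BGR);cv2.imwrite("pics/i3w.png",im)
```

```text
14.7833 [ 506.59 -256.08    2.01] [-0.2   0.27  0.36] [-8.e-04 -6.e-04 -1.e+00] 85.40182333665388
```

View pics/i3w.png

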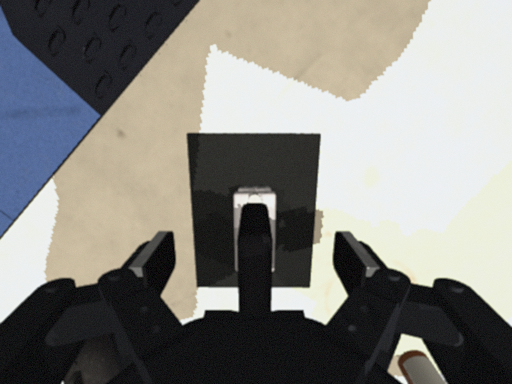

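Call:
{"fn": "play_rows", "kwargs": {
  "commands": [
    {"slide": [0, 0, -1.5], "delta_rot": [0, 0, 0]},
    {"slide": [0, 0, -4], "delta_rot": [0, 0, 0]},
    {"slide": [0, 0, -8], "delta_rot": [0, 0, 0]},
    {"slide": [0, 0, -12], "delta_rot": [0, 0, 0]},
    {"slide": [0, 0, -14], "delta_rot": [0, 0, 0]},
    {"slide": [0, 0, -14], "delta_rot": [0, 0, 0]}
  ]
}}

```text
time: 15.33
ee_pos: [509.7, -258.1, 147.7]
tool_rot: [[-0.969, 0.249, 0.009], [0.249, 0.969, -0.006], [-0.01, -0.004, -1.0]]
force: [1.8, -1.1, -0.2]
gripper_width: 85.0
```

Run:
```python
from h import *
s=sense();print(s['time'],s['ee_pos'].round(2),s['force'].round(2),s['tool_rot'][2].round(4),s['gripper_width'])
im=cv2.cvtColor(read_camera('wrist'),cv2.COLOR_RGB2BGR);cv2.imwrite("pics/j1w.png",im)
g=cv2.cvtColor(im,cv2.COLOR_BGR2GRAY)
m=(g>110).astype(np.uint8)*255;w=np.zeros_like(m);w[150:213,236:275]=255
print(rect('wrist',m&w,31,s))
m=(g<95).astype(np.uint8)*255;w[:]=0;w[100:230,190:310]=255
print(rect('wrist',m&w,3,s))
to(s,(454.5,91.5,120),178.7)
```

```text
15.3333 [ 509.72 -258.13  147.7 ] [ 1.84 -1.11 -0.16] [-0.0098 -0.0039 -0.9999] 85.04507255682833
(((509.6134948730469, -255.14952087402344), (25.396987915039062, 51.94789123535156), 75.0876693725586), array([245, 151], dtype=int32), array([267, 195], dtype=int32))
(((509.1675109863281, -256.6533203125), (88.12247467041016, 117.17479705810547), 75.39167022705078), array([218, 120], dtype=int32), array([292, 212], dtype=int32))
slide cm [14.07 32.5   2.51] rot [ -0.29   0.53 -13.11]
```

View pics/j1w.png

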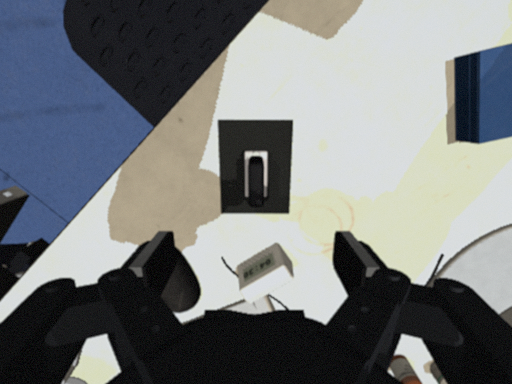

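Wiper stands at (256,178) px, within about 2 mm of the mat's centre. Moving to above the knob.

Call:
{"fn": "play_rows", "kwargs": {
  "commands": [
    {"slide": [1.4, 3.2, 0], "delta_rot": [-0.3, 0.5, -2]},
    {"slide": [2.9, 6.8, 0], "delta_rot": [-0.3, 0.5, -4]},
    {"slide": [4.4, 10.4, 0], "delta_rot": [-0.3, 0.5, -6]},
    {"slide": [6, 14, 0], "delta_rot": [-0.3, 0.5, -8]},
    {"slide": [7.6, 17.6, 0], "delta_rot": [-0.3, 0.5, -10]},
    {"slide": [9.2, 21.2, 0], "delta_rot": [-0.3, 0.5, -12]},
    {"slide": [10.8, 24.8, 0.5], "delta_rot": [-0.3, 0.5, -13.1]},
    {"slide": [12.4, 28.4, 1], "delta_rot": [-0.3, 0.5, -13.1]},
    {"slide": [13.6, 31.4, 1.5], "delta_rot": [-0.3, 0.5, -13.1]},
    {"slide": [14.1, 32.5, 2], "delta_rot": [-0.3, 0.5, -13.1]},
    {"slide": [14.1, 32.5, 2], "delta_rot": [-0.3, 0.5, -13.1]},
    {"slide": [14.1, 32.5, 2], "delta_rot": [-0.3, 0.5, -13.1]}
  ]
}}

```text
time: 16.38
ee_pos: [451.4, 92.9, 121.8]
tool_rot: [[-1.0, 0.021, -0.005], [0.021, 1.0, 0.002], [0.005, 0.002, -1.0]]
force: [0.7, -0.5, -0.2]
gripper_width: 85.4
```

Run:
```python
from h import *
import pickle
s=sense();print(s['time'],s['ee_pos'].round(2),s['force'].round(2),s['tool_rot'].round(4),s['gripper_width'])
im=cv2.cvtColor(read_camera('wrist'),cv2.COLOR_RGB2BGR);cv2.imwrite("pics/j2w.png",im);pickle.dump(s,open('sj2.pkl','wb'))
s=sense();print(s['ee_pos'])
```

```text
16.3833 [451.44  92.9  121.84] [ 0.73 -0.53 -0.25] [[-0.9998  0.021  -0.0052]
 [ 0.021   0.9998  0.0017]
 [ 0.0052  0.0015 -1.    ]] 85.38678056321903
[452.11949161  92.20328081 122.28253886]
```

View pics/j2w.png

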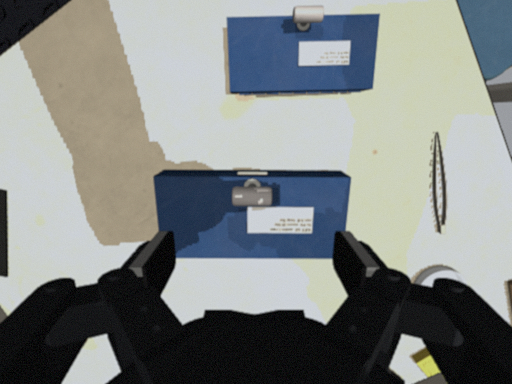

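Run:
```python
from h import *
import pickle
s=pickle.load(open('sj2.pkl','rb'));im=cv2.imread("pics/j2w.png")
print(onz('wrist',(252.5,196.5),71,s))
for p in [(156,176),(348,176),(344,258),(160,258)]: print(onz('wrist',p,37,s).round(1))
cv2.imwrite("pics/j2c.png",cv2.resize(im[160:270,145:365],(800,400),interpolation=cv2.INTER_CUBIC))
s=sense();to(s,(453,91.5,60),178.7);to(s,(453,91.5,10),178.7)
```

```text
[455.90736926  92.28801757  71.        ]
[442.4  -6.5  37. ]
[446.6 190.6  37. ]
[541.1 193.2  37. ]
[536.5 -13.2  37. ]
slide cm [-0.12 -0.08  6.23] rot [ 0.09 -0.24  0.01]
slide cm [-0.14 -0.09 11.23] rot [ 0.09 -0.24  0.01]
```

View pics/j2c.png

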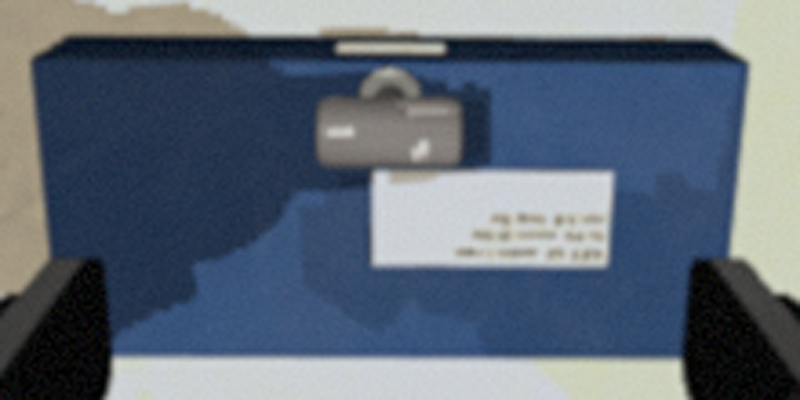

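Call:
{"fn": "play_rows", "kwargs": {
  "commands": [
    {"slide": [-0.37, 0, 2], "delta_rot": [0.1, -0.2, 0]},
    {"slide": [-0.37, 0, 5], "delta_rot": [0.1, -0.2, 0]},
    {"slide": [-0.37, 0, 7], "delta_rot": [0.1, -0.2, 0]},
    {"slide": [-0.37, 0, 8.5], "delta_rot": [0.1, -0.2, 0]},
    {"slide": [-0.37, 0, 10], "delta_rot": [0.1, -0.2, 0]},
    {"slide": [-0.37, 0, 11], "delta_rot": [0.1, -0.2, 0]},
    {"slide": [-0.37, 0, 11.1], "delta_rot": [0.1, -0.2, 0]},
    {"slide": [-0.37, 0, 11.1], "delta_rot": [0.1, -0.2, 0]}
  ]
}}

```text
time: 17.1
ee_pos: [455.0, 91.1, 10.8]
tool_rot: [[-1.0, 0.025, -0.002], [0.025, 1.0, -0.0], [0.002, -0.001, -1.0]]
force: [0.1, 0.9, 0.0]
gripper_width: 85.4
```

Run:
```python
from h import *
s=sense();print(s['time'],s['ee_pos'].round(2),s['force'].round(2),s['tool_rot'].round(4)[2],s['gripper_width'])
im=cv2.cvtColor(read_camera('wrist'),cv2.COLOR_RGB2BGR);cv2.imwrite("pics/j3w.png",im)
im=cv2.cvtColor(read_camera('scene'),cv2.COLOR_RGB2BGR);cv2.imwrite("pics/j3c.png",cv2.resize(im[150:260,180:300],(655,600)))
s=sense();to(s,(455.5,92,11),178.7)
```

```text
17.1 [455.05  91.14  10.77] [0.11 0.88 0.02] [ 2.3e-03 -5.0e-04 -1.0e+00] 85.37930537264033
slide cm [0.06 0.04 0.08] rot [-0.01  0.   -0.07]
```

View pics/j3w.png

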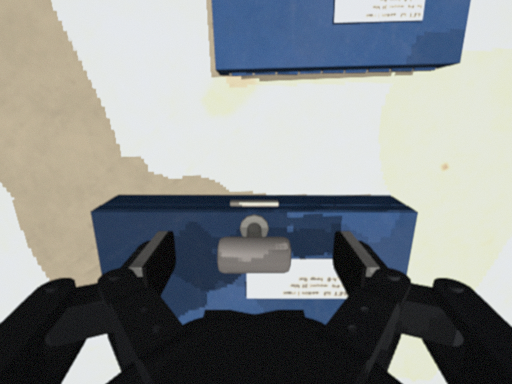

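View pics/j3c.png

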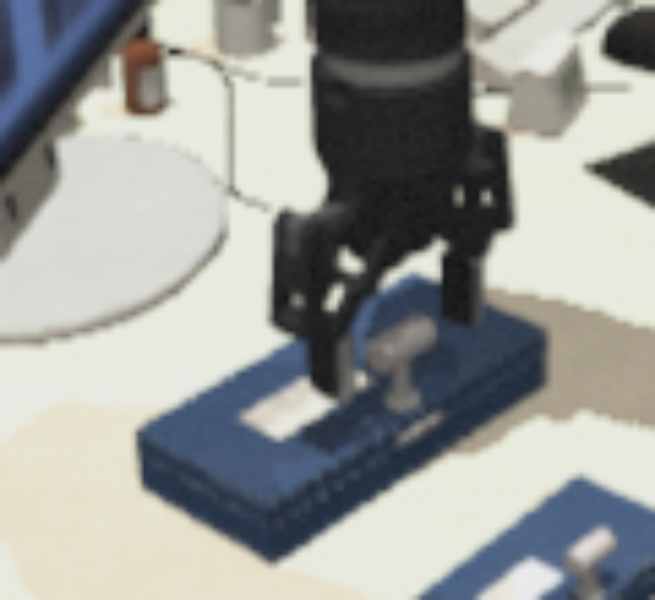

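Call:
{"fn": "play_rows", "kwargs": {
  "commands": [
    {"slide": [0, 0, 0], "delta_rot": [0, 0, 0]},
    {"slide": [0, 0, 0], "delta_rot": [0, 0, 0]},
    {"slide": [0, 0, 0], "delta_rot": [0, 0, 0]},
    {"slide": [0, 0, 0], "delta_rot": [0, 0, 0]},
    {"slide": [0, 0, 0], "delta_rot": [0, 0, 0]},
    {"slide": [0, 0, 0], "delta_rot": [0, 0, 0]},
    {"slide": [0, 0, 0], "delta_rot": [0, 0, 0]},
    {"slide": [0, 0, 0], "delta_rot": [0, 0, 0]}
  ],
  "grip": 0,
  "squeeze": 40
}}

```text
time: 17.87
ee_pos: [456.4, 91.1, 12.4]
tool_rot: [[-1.0, 0.024, 0.001], [0.024, 1.0, -0.002], [-0.001, -0.002, -1.0]]
force: [-1.3, -1.7, 5.4]
gripper_width: 35.5
```

Run:
```python
from h import *
s=sense();print(s['time'],s['ee_pos'].round(2),s['force'].round(2),s['tool_rot'].round(4),s['gripper_width'])
im=cv2.cvtColor(read_camera('wrist'),cv2.COLOR_RGB2BGR);cv2.imwrite("pics/j4w.png",im)
s=sense();R=s['tool_rot'];print(s['force'])
# arc rows
a0=np.arctan2(48,86);r=np.hypot(86,48);psi=np.radians(-1.3)
for d in np.arange(2.5,45.1,2.5):
    t=a0+np.radians(d);dx=-r*np.cos(t)+86;dz=r*np.sin(t)-48
    print(d,(R.T@np.array([dx*np.cos(psi),dx*np.sin(psi),dz])/10).round(2))
```

```text
17.8667 [456.41  91.05  12.4 ] [-1.29 -1.75  5.45] [[-9.997e-01  2.380e-02  9.000e-04]
 [ 2.380e-02  9.997e-01 -1.800e-03]
 [-9.000e-04 -1.800e-03 -1.000e+00]] 35.47908000387086
[-0.42892594 -2.10717859  5.43569404]
2.5 [-0.22 -0.   -0.37]
5.0 [-0.45 -0.   -0.73]
7.5 [-0.7  -0.   -1.08]
10.0 [-0.97 -0.   -1.42]
12.5 [-1.24 -0.   -1.75]
15.0 [-1.54 -0.   -2.06]
17.5 [-1.84 -0.   -2.36]
20.0 [-2.16 -0.   -2.65]
22.5 [-2.49 -0.   -2.92]
25.0 [-2.84 -0.   -3.18]
27.5 [-3.19 -0.   -3.43]
30.0 [-3.56 -0.   -3.65]
32.5 [-3.93 -0.   -3.87]
35.0 [-4.31 -0.   -4.06]
37.5 [-4.7  -0.   -4.24]
40.0 [-5.1 -0.  -4.4]
42.5 [-5.51 -0.   -4.54]
45.0 [-5.92 -0.   -4.67]
```

View pics/j4w.png

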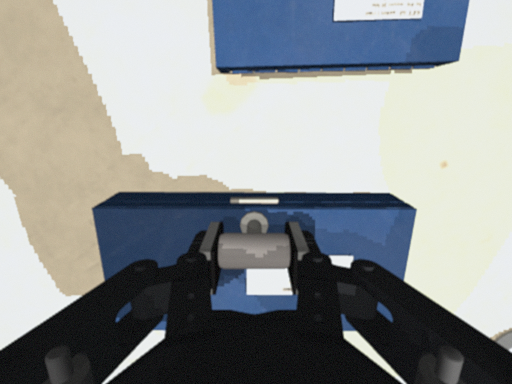

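Call:
{"fn": "play_rows", "kwargs": {
  "commands": [
    {"slide": [-0.22, 0, -0.37], "delta_rot": [0, 0, 0]},
    {"slide": [-0.45, 0, -0.73], "delta_rot": [0, 0, 0]},
    {"slide": [-0.7, 0, -1.08], "delta_rot": [0, 0, 0]},
    {"slide": [-0.97, 0, -1.42], "delta_rot": [0, 0, 0]},
    {"slide": [-1.24, 0, -1.75], "delta_rot": [0, 0, 0]},
    {"slide": [-1.54, 0, -2.06], "delta_rot": [0, 0, 0]},
    {"slide": [-1.84, 0, -2.36], "delta_rot": [0, 0, 0]},
    {"slide": [-2.16, 0, -2.65], "delta_rot": [0, 0, 0]},
    {"slide": [-2.16, 0, -2.65], "delta_rot": [0, 0, 0]}
  ]
}}

```text
time: 18.67
ee_pos: [478.0, 90.5, 39.4]
tool_rot: [[-1.0, 0.024, 0.0], [0.024, 1.0, -0.002], [-0.0, -0.002, -1.0]]
force: [-2.0, -0.9, -3.3]
gripper_width: 35.3
```

Run:
```python
from h import *
s=sense();print(s['time'],s['ee_pos'].round(2),s['force'].round(2),s['tool_rot'].round(4)[2],s['gripper_width'])
im=cv2.cvtColor(read_camera('wrist'),cv2.COLOR_RGB2BGR);cv2.imwrite("pics/k1w.png",im)
im=cv2.cvtColor(read_camera('scene'),cv2.COLOR_RGB2BGR);cv2.imwrite("pics/k1c.png",cv2.resize(im[150:260,180:300],(655,600)))
s=sense();print(s['ee_pos'].round(2),s['force'].round(2))
X0=np.array([455.9,91.1,12.0])
a0=np.arctan2(48,86);r=np.hypot(86,48);psi=np.radians(-1.3);R=s['tool_rot']
for d in np.arange(17.5,45.1,2.5):
    t=a0+np.radians(d);dx=-r*np.cos(t)+86;dz=r*np.sin(t)-48
    print(d,(R.T@(X0+np.array([dx*np.cos(psi),dx*np.sin(psi),dz])-s['ee_pos'])/10).round(2))
```

```text
18.6667 [478.02  90.47  39.37] [-1.96 -0.88 -3.32] [-4.e-04 -2.e-03 -1.e+00] 35.33211569624905
[477.65  90.45  39.05] [-2.32 -2.64 -2.9 ]
17.5 [0.33 0.02 0.34]
20.0 [0.02 0.02 0.05]
22.5 [-0.32  0.02 -0.22]
25.0 [-0.66  0.02 -0.48]
27.5 [-1.01  0.02 -0.72]
30.0 [-1.38  0.02 -0.95]
32.5 [-1.75  0.02 -1.16]
35.0 [-2.13  0.02 -1.36]
37.5 [-2.52  0.02 -1.54]
40.0 [-2.92  0.02 -1.7 ]
42.5 [-3.33  0.02 -1.84]
45.0 [-3.74  0.02 -1.97]
```

View pics/k1w.png

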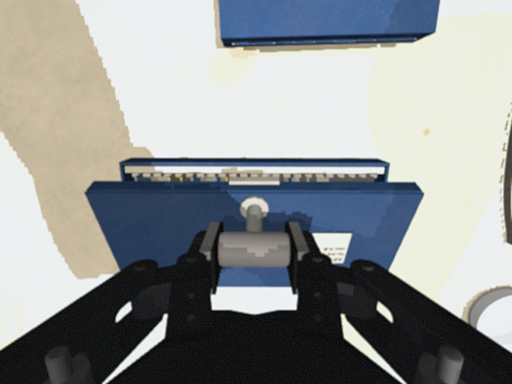

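View pics/k1c.png

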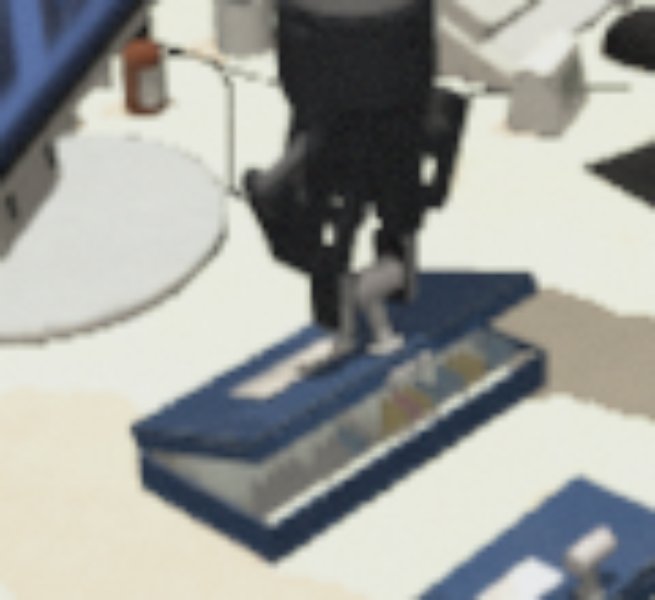

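Lid open about 20°, with the knob held at (253,248) px. Following the arc to 45°.

Call:
{"fn": "play_rows", "kwargs": {
  "commands": [
    {"slide": [-0.32, 0, -0.22], "delta_rot": [0, 0, 0]},
    {"slide": [-0.66, 0, -0.48], "delta_rot": [0, 0, 0]},
    {"slide": [-1.01, 0, -0.72], "delta_rot": [0, 0, 0]},
    {"slide": [-1.38, 0, -0.95], "delta_rot": [0, 0, 0]},
    {"slide": [-1.75, 0, -1.16], "delta_rot": [0, 0, 0]},
    {"slide": [-2.13, 0, -1.36], "delta_rot": [0, 0, 0]},
    {"slide": [-2.52, 0, -1.54], "delta_rot": [0, 0, 0]},
    {"slide": [-2.92, 0, -1.7], "delta_rot": [0, 0, 0]},
    {"slide": [-3.33, 0, -1.84], "delta_rot": [0, 0, 0]},
    {"slide": [-3.74, 0, -1.97], "delta_rot": [0, 0, 0]},
    {"slide": [-3.74, 0, -1.97], "delta_rot": [0, 0, 0]},
    {"slide": [-3.74, 0, -1.97], "delta_rot": [0, 0, 0]}
  ]
}}

```text
time: 19.77
ee_pos: [515.9, 89.4, 59.1]
tool_rot: [[-1.0, 0.024, 0.002], [0.024, 1.0, -0.002], [-0.002, -0.002, -1.0]]
force: [-3.6, -1.7, -0.8]
gripper_width: 35.0
```

Run:
```python
from h import *
for i in range(3):
  s=sense();print(s['time'],s['ee_pos'].round(2),s['force'].round(2),s['tool_rot'].round(4)[2],s['gripper_width'])
  im=cv2.cvtColor(read_camera('wrist' if i else 'top'),cv2.COLOR_RGB2BGR);cv2.imwrite(f"pics/k2_{i}.png",im)
im=cv2.cvtColor(read_camera('scene'),cv2.COLOR_RGB2BGR);cv2.imwrite("pics/k2s.png",im);cv2.imwrite("pics/k2c.png",cv2.resize(im[150:260,180:300],(655,600)))
X0=np.array([455.9,91.1,12.0]);d=s['ee_pos']-X0
print('angle est',np.degrees(np.arctan2(48+d[2],86-d[0]))-np.degrees(np.arctan2(48,86)),'r',np.hypot(48+d[2],86-d[0]))
```

```text
19.7667 [515.89  89.45  59.06] [-3.61 -1.68 -0.83] [-0.0016 -0.0024 -1.    ] 34.989058860469804
19.8167 [515.74  89.47  59.  ] [-2.64 -1.41 -1.  ] [-0.0016 -0.0024 -1.    ] 35.63825127230206
19.8667 [515.65  89.5   58.98] [-2.37 -2.32 -1.96] [-0.0016 -0.0023 -1.    ] 35.30363101908071
angle est 45.38420900615222 r 98.53971318824699
```

View pics/k2_2.png

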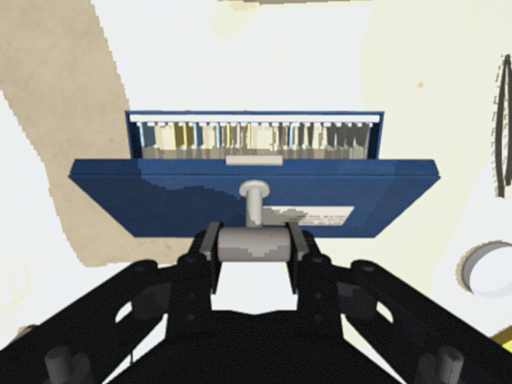

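View pics/k2c.png

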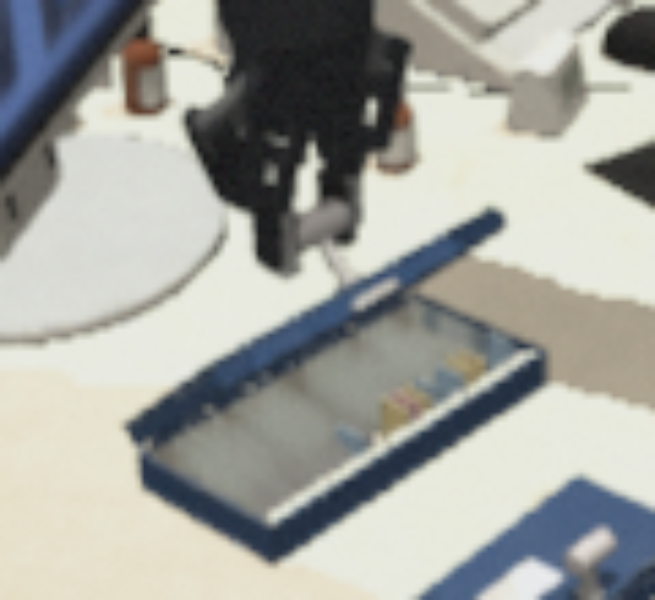

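View pics/k2_0.png

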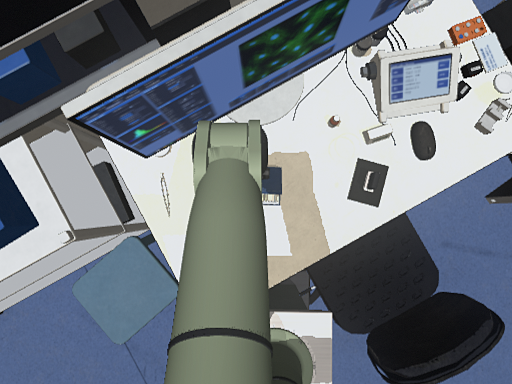

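Run:
```python
from h import *
s=sense();psi=np.radians(-1.3)
for d in (39,42,45,48,51):
  a=np.radians(d);o=[]
  for rx,rz in((-100,14),(95-98,14),(-100,0)):
    x=49+rx*np.cos(a)+rz*np.sin(a);z=23-rx*np.sin(a)+rz*np.cos(a)
    o.append(proj('wrist',(491.5+x*np.cos(psi),90.3+x*np.sin(psi),z),s).round(1))
  print(d,o)
im=cv2.imread('pics/k2_2.png');g=cv2.cvtColor(im,cv2.COLOR_BGR2HSV)
print([ (r,*g[r,200]) for r in list(range(154,184,2))+list(range(230,242,2))])
print(s['time'],s['ee_pos'],s['joint_vel'].round(2),s['force'])
```

```text
39 [array([253.3, 160.9]), array([253.6, 236.6]), array([253.3, 142.3])]
42 [array([253.3, 169.3]), array([253.6, 237.1]), array([253.3, 149.2])]
45 [array([253.2, 178.3]), array([253.6, 237.6]), array([253.3, 156.6])]
48 [array([253.2, 187.8]), array([253.6, 238. ]), array([253.3, 164.6])]
51 [array([253.2, 197.6]), array([253.6, 238.4]), array([253.3, 173.2])]
[(154, np.uint8(33), np.uint8(24), np.uint8(119)), (156, np.uint8(26), np.uint8(31), np.uint8(122)), (158, np.uint8(105), np.uint8(27), np.uint8(113)), (160, np.uint8(107), np.uint8(159), np.uint8(122)), (162, np.uint8(109), np.uint8(147), np.uint8(123)), (164, np.uint8(107), np.uint8(157), np.uint8(122)), (166, np.uint8(108), np.uint8(159), np.uint8(122)), (168, np.uint8(109), np.uint8(145), np.uint8(123)), (170, np.uint8(107), np.uint8(153), np.uint8(123)), (172, np.uint8(107), np.uint8(150), np.uint8(117)), (174, np.uint8(108), np.uint8(133), np.uint8(90)), (176, np.uint8(108), np.uint8(155), np.uint8(132)), (178, np.uint8(108), np.uint8(140), np.uint8(120)), (180, np.uint8(108), np.uint8(136), np.uint8(111)), (182, np.uint8(108), np.uint8(140), np.uint8(113)), (230, np.uint8(109), np.uint8(109), np.uint8(63)), (232, np.uint8(98), np.uint8(46), np.uint8(22)), (234, np.uint8(150), np.uint8(26), np.uint8(20)), (236, np.uint8(160), np.uint8(38), np.uint8(20)), (238, np.uint8(113), np.uint8(32), np.uint8(32)), (240, np.uint8(160), np.uint8(35), np.uint8(22))]
19.9667 [515.56525237  89.46817454  58.95452556] [ 0.01  0.02 -0.11  0.09  0.03 -0.04] [-2.39955649 -2.9188689  -1.33218763]
```

Call:
{"fn": "play_rows", "kwargs": {
  "commands": [
    {"slide": [0, 0, 0], "delta_rot": [0, 0, 0]},
    {"slide": [0, 0, 0], "delta_rot": [0, 0, 0]},
    {"slide": [0, 0, 0], "delta_rot": [0, 0, 0]},
    {"slide": [0, 0, 0], "delta_rot": [0, 0, 0]},
    {"slide": [0, 0, 0], "delta_rot": [0, 0, 0]},
    {"slide": [0, 0, 0], "delta_rot": [0, 0, 0]}
  ]
}}

```text
time: 20.47
ee_pos: [515.6, 89.5, 59.0]
tool_rot: [[-1.0, 0.024, 0.002], [0.024, 1.0, -0.002], [-0.002, -0.002, -1.0]]
force: [-1.5, -2.7, -1.8]
gripper_width: 35.3
```

Run:
```python
from h import *
for i in range(3):
  s=sense();print(s['time'],s['ee_pos'].round(2),s['force'].round(2),s['joint_vel'].round(2),s['gripper_width'])
  im=cv2.cvtColor(read_camera('scene'),cv2.COLOR_RGB2BGR)
cv2.imwrite("pics/z.png",cv2.resize(im[120:270,150:350],(800,600)))
```

```text
20.4667 [515.6   89.48  58.98] [-1.52 -2.68 -1.79] [-0.08 -0.04  0.05 -0.02 -0.06  0.04] 35.34991016716537
20.5167 [515.61  89.46  58.97] [-1.49 -2.44 -1.27] [ 0.18  0.04 -0.07 -0.08  0.02 -0.04] 35.36246239035208
20.5667 [515.59  89.47  58.98] [-2.61 -3.67 -1.92] [ 0.05  0.09  0.02 -0.09 -0.05 -0.03] 35.663023640300295
```

View pics/z.png

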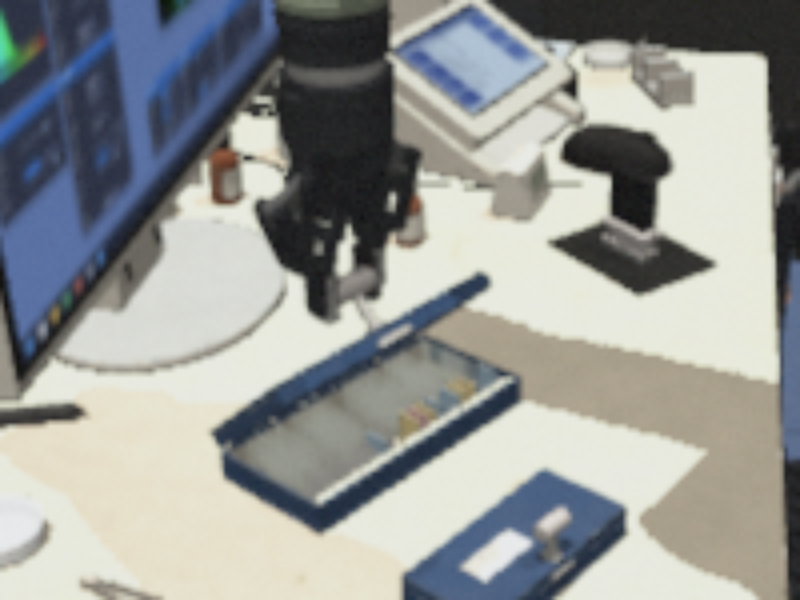

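Everything is still: the lid is held open at about 45° and the wiper stands upright on its mat at crop (635,235). Handing in.

```bash
python3 -c "
from cell import close_job
print(close_job())"
```

```text
the job is handed in; nothing more can be done
None
```

The job is handed in with the lid held open at about 45° by its knob and the wiper back upright on its mat. The hand-in reported no verdict.

- **Wiping:** I pressed the wiper on the shut lid with about 5 to 6 N and drew it from about y = +73 mm to −77 mm of the box. It stayed in contact, with one short pause in the middle. The force comes from the wrist readings, compared with the wiper hanging free.
- **Wiper put back:** it stood upright and released, within about 2 mm of the mat's centre.
- **Lid:** arm travel gives 45.4°. The lid's front edges in the wrist picture suggest 44° to 46°. The arm was still at the last check, with the fingers on the knob (opening about 35 mm).

**Failed first grasp:** the first try at the wiper missed. The finger tips were about 40 mm short of where the reported TCP put them. They closed on top of the grip and tipped the wiper slightly. It stood up again when I backed off, and I allowed for the offset from then on.

**Bystanders:** the timer, near bottle, dish and tweezers showed no visible change in the last pictures. I did not measure their positions again.

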